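# Book bar offcuts into stock

## Robot

A 6-joint arm with a two-finger parallel gripper is mounted at the origin on the work surface. World frame = base frame: x ahead of the robot, y to its left, z up, the work surface at z = 0. Lengths are in m, angles in rad, forces in N, time in s.
With the tool pointing down it reaches from about 0.275 to 0.75 m from the base axis. Payload 10.2 kg.
Tool frame: the origin (TCP) lies where the fingers leave the gripper's body, on its centre line; the fingertips stand 73 mm ahead of it and the grasp point (between the pads) lies ahead of it (manip.grip_depth is the z of the grasp point in the tool frame, in m); z points along the fingers, y is the line along which they close (so a half turn about z gives the same grasp; the last joint's range is limited). The gripper opens to 85 mm and grips with 20 to 120 N. Pads are 22 mm wide; open, the fingers measure 114 mm over their backs; the gripper's body (76 mm by 85 mm) begins 54 mm behind the grasp point. The pads swing forward as they close: fully open they stand 13 mm farther back than shut.
Start: joints at [-1.391, 0.313, 1.498, -0, 1.331, -0.223], TCP at [0.206, -0.483, 0.304] pointing down, gripper open.
Joint ranges: [-2.94, 2.94], [-0.97, 2.17], [0.19, 2.56], [-1.23, 4.37], [0.02, 3.11], [-2.88, 2.88]. Speed limits (rad/s): [2.39, 2.39, 3.01, 3.14, 3.14, 3.14].

## Interface

Orientations are given as a unit quaternion [w, x, y, z].
In Python, from cell import manip gives the robot as it stands.
- The arm moves only by the tool send_rows, never from a script. Its argument "series" is a list of rows, each a list of 5 numbers: the shift along the tool's x, y, z in m, then the turn about the tool's z in rad, then the opening, from 0 (shut) to 1 (fully open). In form: [[dx, dy, dz, yaw, hand], ...]. A call has exactly 5 rows; each row shifts and turns the commanded pose from where the row before left it, along the tool's axes as they then stand; what a row does not reach is not made up. A row lasts 1/10 s, in which the tool goes at most 50 mm and 8.59 degrees, less where a joint would pass 70% of its speed; a pose out of reach is approached as far as the arm can. A call is refused whole if a number of a shift passes 0.05 or a number of a turn 0.15, either way. A call with a gripper value outside its range is refused whole. The fingers move at their own pace and stop on an object; "squeeze" is the grip in N (left out, the last holds). Time passes only in rows, so rows that do not move let the fingers close, or fill a call up. It gives the time, the measured TCP pose, the force, the opening and the grip force at its end, in the units of the state.
- manip.read_state(): the state, without advancing time (a new reading comes with each control period).
- manip.grab_frame(name): name is "side" or "top" or "wrist"; returns a dict with "frame" (384x512x3 uint8, red, green, blue), "mtx" (3x3 intrinsics, pixels), "position" and "attitude" of the camera in the world. Camera axes: x right, y up, looking along -z (the intrinsics and any distortion apply to the point x, -y, -z); pixel columns grow to the right and rows downward; lengths in m; the calibration is good to about 2 mm. A picture is of the moment at which its call begins. There is no depth.
- manip.sign_off(): hands the job in; it is judged then, once.
The state is a dict: "time": time; "joint_positions": joint angles; "dq": joint speeds; "tau": joint torques, N m; "position": TCP position; "eef_rot": TCP orientation; "ft_force": force on the tool from outside, world axes, zero at the start; "wrist_torque": the same for the moment, N m; "finger_gap": finger opening in m; "gripper_force": force on a finger pad.
Only numpy, scipy, OpenCV 4.12 (cv2) and the standard library are available. Lean on these libraries where they do the work, as an engineer would, in place of code of your own. Each camera call takes 0.05 s, during which the arm holds its last target. There are 200 camera calls.

## Task

Pull the slide's carriage all the way out to its loading end, on the right and away from the buffered stop, load every offcut lying on the bench lengthwise into it, the square tubes in the narrow trough and the flat bars lying flat in the wide one, and slide the carriage fully home against its stop. Then take the hand scanner and aim its beam squarely at the middle of the carriage's barcode card from about 10 cm, holding it steady for two seconds, then do the same with the card on the bay sign. Finally lay the scanner back on its pad, right way up, leaving the offcuts in their troughs, the carriage home and the round slug and the can where they are.

Things in the scene. Friction and masses are not known exactly. Their poses are not given: they have to be found in the camera images.
- tube1: One square steel tube offcut, hollow, 80 x 40 x 40 mm. Origin at its centre (20 mm above what it lies on), x along its length. May be absent.
- tube2: Another square steel tube offcut, hollow, 80 x 40 x 40 mm. Origin at its centre (20 mm above what it lies on), x along its length. May be absent.
- tube3: A third square steel tube offcut, hollow, 80 x 40 x 40 mm. Origin at its centre (20 mm above what it lies on), x along its length. May be absent.
- flat1: One solid flat bar offcut, 80 mm long, 56 mm wide, 22 mm thick. Origin at its centre (11 mm above what it lies on), x along its length, z through its thickness. May be absent.
- flat2: Another solid flat bar offcut, 80 mm long, 56 mm wide, 22 mm thick. Origin at its centre (11 mm above what it lies on), x along its length, z through its thickness. May be absent.
- slide_base: Grey base of the slide, fixed to the bench, 130 x 490 mm. Origin at the middle of its underside; the carriage runs along its y axis. Its tall end block with a rubber buffer (at +y) is the home stop.
- carriage (a joint): Position of the carriage along the base's +y axis: 0 at its right-hand (-y) end, the loading end, 0.13 m fully home against the stop. It moves stiffly (about 3 N) and stays where it is left.
- narrow_trough (a point): Centre of the floor of the carriage's narrow trough, the one nearer the robot: 50 mm wide inside (x), 300 mm long inside (y), the walls 9 mm high and 8 mm thick. Takes up to three tubes end to end, lengthwise. z is up. The floor is 35 mm above the bench.
- wide_trough (a point): Centre of the floor of the carriage's wide trough, the farther one: 66 mm wide inside (x), 300 mm long inside (y), same walls and floor height. Takes two flat bars end to end, lengthwise. Its centre line is 83 mm from that of the narrow trough.
- carriage_tab (a point): Middle of the top edge of the carriage's black upright push tab, at its -y end: 44 mm wide (x), 14 mm thick (y), 56 mm high, its top 80 mm above the bench. Can be pinched from above across its thickness or pushed.
- carriage_label (a point): Centre of the face of the barcode card on the far edge of the carriage, 84 x 60 mm, leaning back 45 degrees, 85 mm above the bench. z points straight out of its face (towards the robot's side and up), y along its width. It rides with the carriage.
- bay_sign: The bay sign, a small fixed stand on the bench with a slanted barcode card; 100 x 90 mm foot. Origin under the centre of the card.
- bay_label (a point): Centre of the face of the bay sign's barcode card, 84 x 60 mm, leaning back 45 degrees, 65 mm above the bench. z points straight out of its face, y along its width.
- scanner: Hand scanner lying on its pad. Black handle 40 mm wide (y) and 30 mm high from x = -97 to +27 mm, then a grey head 64 mm wide and 46 mm high to x = 69 mm, and a black nose that looks forward and down. Origin on its underside in the handle, near its balance point, where it is gripped across the handle from above; x towards the nose, z up.
- scanner_eye (a point): The window in the scanner's nose: 83.5 mm ahead of (x), and 25.5 mm above (z), the scanner's origin. Its x axis is the beam, which leaves forward and 45 degrees downward in the scanner's own x-z plane; y is the scanner's y.
- pad: The scanner's cork pad, fixed, 250 x 130 x 6 mm. Origin at the middle of its underside, x along its length.
- slug: Bystander: round steel slug standing on end, 70 mm diameter, 55 mm high. Origin under its centre.
- can: Bystander: standing can, 60 mm diameter, 150 mm high. Origin under its centre.
Not all that is in view belongs to the job. Leave any turquoise look-alike of the flat2 alone.

How it is judged:
On the way, in this order (a step that is already met when the one before it is completed fails the run):
1. the carriage is pulled out to its loading end (within 8 mm) (value of joint carriage below 0.008 m), for 0.2 s.
2. every offcut present lies in its own trough, tubes in the narrow one and flat bars in the wide one (x of tube1 in the frame of narrow_trough between -0.012 and 0.012 m and y of tube1 in the frame of narrow_trough between -0.118 and 0.118 m and z of tube1 in the frame of narrow_trough between 0.014 and 0.025 m and linear speed of each of tube1, tube2, tube3, flat1, flat2 below 0.03 m/s and x of tube2 in the frame of narrow_trough between -0.012 and 0.012 m and y of tube2 in the frame of narrow_trough between -0.118 and 0.118 m and z of tube2 in the frame of narrow_trough between 0.014 and 0.025 m and x of tube3 in the frame of narrow_trough between -0.012 and 0.012 m and y of tube3 in the frame of narrow_trough between -0.118 and 0.118 m and z of tube3 in the frame of narrow_trough between 0.014 and 0.025 m and x of flat1 in the frame of wide_trough between -0.012 and 0.012 m and y of flat1 in the frame of wide_trough between -0.118 and 0.118 m and z of flat1 in the frame of wide_trough between 0.005 and 0.016 m and x of flat2 in the frame of wide_trough between -0.012 and 0.012 m and y of flat2 in the frame of wide_trough between -0.118 and 0.118 m and z of flat2 in the frame of wide_trough between 0.005 and 0.016 m), for 0.2 s.
3. the carriage is fully home against its stop (within 6 mm) (value of joint carriage above 0.124 m), for 0.2 s.
4. with the carriage home, the scanner's beam is held still for 1.2 s on the carriage's card: within 20 mm of its centre, from 50 to 150 mm away, within 0.5 rad of square (x of carriage_label in the frame of scanner_eye between 0.05 and 0.15 m and y of carriage_label in the frame of scanner_eye between -0.02 and 0.02 m and z of carriage_label in the frame of scanner_eye between -0.02 and 0.02 m and z of scanner_eye in the frame of carriage_label above 0.03 m and angle between the x axis of scanner_eye and the z axis of carriage_label, either way round below 0.5 rad and linear speed of scanner below 0.03 m/s and angular speed of scanner below 0.25 rad/s and value of joint carriage above 0.124 m), for 1.2 s.
5. then the beam is held still in the same way for 1.2 s on the card of the bay sign (x of bay_label in the frame of scanner_eye between 0.05 and 0.15 m and y of bay_label in the frame of scanner_eye between -0.02 and 0.02 m and z of bay_label in the frame of scanner_eye between -0.02 and 0.02 m and z of scanner_eye in the frame of bay_label above 0.03 m and angle between the x axis of scanner_eye and the z axis of bay_label, either way round below 0.5 rad and linear speed of scanner below 0.03 m/s and angular speed of scanner below 0.25 rad/s and value of joint carriage above 0.124 m), for 1.2 s.
At the end, for the whole second after the job is handed in: Every offcut present lies in its own trough (centre within 12 mm of the trough's centre line, resting on its floor), the carriage is within 6 mm of its stop, and the scanner lies at rest and right way up on its pad (its origin within 100 mm along and 55 mm across of the pad's centre) (all of step 2 and value of joint carriage above 0.124 m and x of scanner in the frame of pad between -0.1 and 0.1 m and y of scanner in the frame of pad between -0.055 and 0.055 m and z of scanner in the frame of pad between 0 and 0.012 m and angle between scanner's own z axis and vertical below 0.12 rad and linear speed of scanner below 0.02 m/s); the robot touches nothing.
It fails at once if the slug is moved by more than 25 mm (distance of slug from where it was at the start of the episode above 0.025 m).
It fails at once if the can is moved by more than 25 mm (distance of can from where it was at the start of the episode above 0.025 m).
Of tube1, flat1, tube2, flat2, tube3 only 3 to 5 are there at a start; the rules pass over those that are not, and their reading is None.
At some moment in a run one of tube1, tube2, tube3, flat1, flat2, scanner may be knocked a few centimetres aside while the robot is not near it.
It also fails if it takes over 210 s, if anything falls off the work surface, if the arm or the gripper's body presses on something with over 40 N, if the wrist force passes 120 N, or if a joint passes its speed limit or range.

## Working session

There is one attempt and no reset: what is moved stays moved. The work goes in short steps, Python scripts to look and compute and a tool call to move; the robot and the scene stay as the last step left them, time stands still between calls to the robot, and variables do not carry over. Pictures are saved under pics/ and viewed, at most 14 in all, crops included, and the job is handed in when it is done.

Besides the shell and the picture viewer there is one more tool, called by a JSON object that holds its "api" and its "payload". send_rows: Moves the arm, as the interface text tells. Its arguments: {"type":"object","properties":{"series":{"type":"array"},"squeeze":{"type":"number"}},"required":["series"]}

```bash
mkdir -p pics; ls
cat > h.py <<'E'
from cell import manip
import numpy as np, cv2
from scipy.spatial.transform import Rotation as R
def rot(q): return R.from_quat([q[1],q[2],q[3],q[0]]).as_matrix()
def grab(n,save=None):
    f=manip.grab_frame(n)
    if save: cv2.imwrite('pics/'+save,f['frame'][:,:,::-1])
    return f
def ray(f,u,v):
    K=f['mtx'];d=np.array([(u-K[0,2])/K[0,0],-(v-K[1,2])/K[1,1],-1.])
    return np.array(f['position']),rot(f['attitude'])@d
def onz(f,u,v,z):
    p,d=ray(f,u,v);return p+d*(z-p[2])/d[2]
def proj(f,X):
    c=rot(f['attitude']).T@(np.array(X)-f['position']);K=f['mtx']
    return K[0,0]*c[0]/-c[2]+K[0,2],K[1,1]*-c[1]/-c[2]+K[1,2]
E
python3 - <<'E'
from h import *
print(manip.grip_depth,manip.read_state())
for n in('top','side','wrist'):
    f=grab(n,n+'0.png');print({k:(v if k!='frame' else 0) for k,v in f.items()})
E
```

```text
pics
0.0539 {'time': 0.0, 'joint_positions': array([-1.39138367e+00,  3.13439756e-01,  1.49842554e+00,  1.88570915e-06,
        1.33101227e+00, -2.23382663e-01]), 'dq': array([ 3.65139518e-05, -3.20527629e-04,  2.01975039e-03,  2.85404997e-04,
       -2.13219175e-03, -1.64723475e-04]), 'tau': array([-5.39815574e-04, -4.12264287e+01, -2.59744513e+01, -1.68840807e-04,
        4.12930051e-03,  7.04353749e-07]), 'position': array([ 0.20576284, -0.48281831,  0.30334461]), 'eef_rot': array([-6.42283156e-04,  9.79787792e-01,  2.00038673e-01,  1.50388299e-05]), 'ft_force': array([ 0.07742718, -0.0075112 ,  0.91664143]), 'wrist_torque': array([ 0.02909251,  0.00239217, -0.01798496]), 'gripper_force': 0.0, 'finger_gap': 0.0851132098742546}
{'frame': 0, 'mtx': array([[397.994713  ,   0.        , 257.09918009],
       [  0.        , 397.994713  , 192.92649079],
       [  0.        ,   0.        ,   1.        ]]), 'position': array([ 0.43490669, -0.08183718,  1.13890215]), 'attitude': array([ 0.70804935,  0.03930449, -0.01627086, -0.70488051])}
{'frame': 0, 'mtx': array([[390.86649788,   0.        , 257.45610769],
       [  0.        , 390.86649788, 195.1406012 ],
       [  0.        ,   0.        ,   1.        ]]), 'position': array([0.27925612, 0.67135855, 0.97439791]), 'attitude': array([-0.1349055 , -0.0605779 ,  0.35092156,  0.92465393])}
{'frame': 0, 'mtx': array([[279.27177633,   0.        , 258.19068236],
       [  0.        , 279.27177633, 191.03026696],
       [  0.        ,   0.        ,   1.        ]]), 'position': array([ 0.26792932, -0.45709822,  0.37365103]), 'attitude': array([ 0.82694998, -0.11174732,  0.07460233, -0.54598604])}
```

View pics/top0.png

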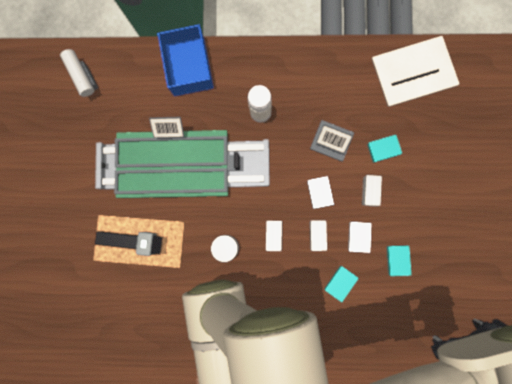

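View pics/side0.png

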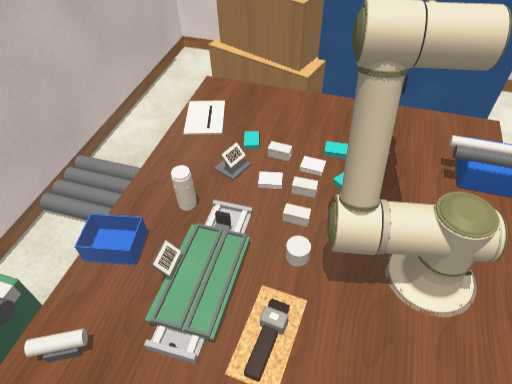

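Top view: carriage (green) is near the home end at left, tab at (237,160); whites at (320,192),(360,237) look like flats, (373,190),(274,236),(319,236) tubes; scanner on pad at (140,242), bay sign (332,140), slug (224,248), can (260,103). Turquoise decoys are to be left alone.

```bash
cat >> h.py <<'E'
def offcuts(f,thr=215):
    g=f['frame'].astype(int);m=((g.min(2)>thr)).astype(np.uint8)
    n,l,s,c=cv2.connectedComponentsWithStats(m);out=[]
    for i in range(1,n):
        if not 150<s[i,4]<1500: continue
        cnt=cv2.findContours((l==i).astype(np.uint8),0,1)[0][0]
        (u,v),(w,h),a=cv2.minAreaRect(cnt)
        out.append((u,v,w+1,h+1,a,s[i,4]))
    return out
def pose(f,o,z):
    u,v,w,h,a,_=o
    if w<h: w,h,a=h,w,a+90
    d=np.array([np.cos(np.deg2rad(a)),np.sin(np.deg2rad(a))])
    P=onz(f,u,v,z);e=onz(f,*(np.array([u,v])+d*w/2),z)-onz(f,*(np.array([u,v])-d*w/2),z)
    n=onz(f,u-d[1]*h/2,v+d[0]*h/2,z)-onz(f,u+d[1]*h/2,v-d[0]*h/2,z)
    yaw=np.degrees(np.arctan2(e[1],e[0]))%180
    return P,yaw,np.linalg.norm(e),np.linalg.norm(n)
E
python3 - <<'E'
from h import *
f=grab('top')
for o in offcuts(f,200):
    print(np.round(o,1))
    for z in(.022,.04):
        P,y,L,W=pose(f,o,z);print('   ',z,np.round(P,4),round(y,1),np.round([L,W],4))
c=f['frame'][90:290,80:430];cv2.imwrite('pics/c1.png',cv2.cvtColor(cv2.resize(c,None,fx=2.28,fy=2.28,interpolation=2),4))
E
```

```text
[ 74.1  70.2  44.4   9.9  63.4 380. ]
    0.022 [0.882  0.4937 0.022 ] 28.1 [0.1362 0.0291]
    0.04 [0.8748 0.4844 0.04  ] 28.1 [0.134  0.0286]
[258.5  96.   21.   22.   90.  372. ]
    0.022 [ 0.802  -0.0476  0.022 ] 89.7 [0.0632 0.0617]
    0.04 [ 0.7961 -0.0481  0.04  ] 89.7 [0.0622 0.0607]
[ 247.5  163.    45.    40.    90.  1305. ]
    0.022 [ 0.6079 -0.0174  0.022 ] 0.4 [0.1288 0.1136]
    0.04 [ 0.6051 -0.0185  0.04  ] 0.4 [0.1267 0.1117]
[320.2 192.   29.8  21.5  77.9 589. ]
    0.022 [ 0.5261 -0.222   0.022 ] 11.6 [0.0835 0.06  ]
    0.04 [ 0.5247 -0.2197  0.04  ] 11.6 [0.0822 0.0591]
[372.5 190.   29.   16.   90.  426. ]
    0.022 [ 0.5321 -0.3675  0.022 ] 179.0 [0.0813 0.0443]
    0.04 [ 0.5305 -0.3629  0.04  ] 179.0 [0.08   0.0436]
[273.  235.5  30.   15.   90.  435. ]
    0.022 [ 0.4039 -0.0902  0.022 ] 0.2 [0.0832 0.0418]
    0.04 [ 0.4044 -0.0901  0.04  ] 0.2 [0.0819 0.0411]
[318.5 235.5  30.   16.   90.  439. ]
    0.022 [ 0.4047 -0.2166  0.022 ] 179.6 [0.0829 0.0443]
    0.04 [ 0.4052 -0.2144  0.04  ] 179.6 [0.0816 0.0436]
[359.9 236.9  21.9  30.5   2.7 612. ]
    0.022 [ 0.4017 -0.3307  0.022 ] 176.5 [0.0841 0.0602]
    0.04 [ 0.4023 -0.3267  0.04  ] 176.5 [0.0827 0.0592]
[223.8 248.3  25.   25.7  45.  519. ]
    0.022 [0.3675 0.0472 0.022 ] 135.3 [0.0716 0.07  ]
    0.04 [0.3686 0.0451 0.04  ] 135.3 [0.0704 0.0688]
[272.9 360.6  48.3  26.9  84.3 923. ]
    0.022 [ 0.0652 -0.0907  0.022 ] 6.0 [0.1274 0.0732]
    0.04 [ 0.0711 -0.0906  0.04  ] 6.0 [0.1254 0.072 ]
[220.  367.2  35.3  14.   79.7 364. ]
    0.022 [0.0452 0.0535 0.022 ] 11.4 [0.0936 0.0383]
    0.04 [0.0515 0.0513 0.04  ] 11.4 [0.0921 0.0376]
```

View pics/c1.png

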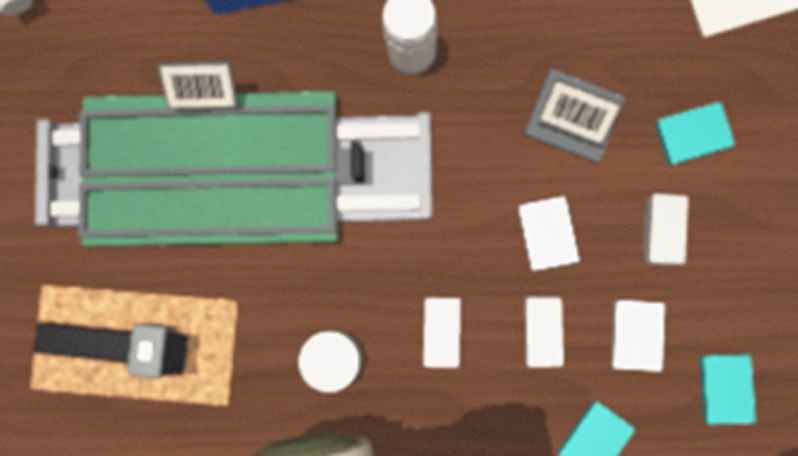

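```bash
cat >> h.py <<'E'
def hsv(f): return cv2.cvtColor(f['frame'],cv2.COLOR_RGB2HSV)
def comps(m,amin):
    n,l,s,c=cv2.connectedComponentsWithStats(m.astype(np.uint8));out=[]
    for i in range(1,n):
        if s[i,4]>amin:
            cnt=cv2.findContours((l==i).astype(np.uint8),0,1)[0][0]
            (u,v),(w,h),a=cv2.minAreaRect(cnt);out.append((u,v,w+1,h+1,a,s[i,4]))
    return out
E
python3 - <<'E'
from h import *
f=grab('top');H=hsv(f)
g=(abs(H[...,0].astype(int)-75)<20)&(H[...,1]>80); g[:, 260:]=0; g[:100]=0
for o in comps(g,150): print('green',np.round(o,1),[np.round(q,4) for q in pose(f,o,.035)])
d=(H[...,2]<60); d[:,:225]=0;d[:,250:]=0;d[:130]=0;d[195:]=0
for o in comps(d,8): print('tab',np.round(o,1),[np.round(q,4) for q in pose(f,o,.08)])
k=(H[...,2]<70);k[:,:90]=0;k[:,190:]=0;k[:215]=0;k[270:]=0
for o in comps(k,50): print('scan',np.round(o,1),[np.round(q,4) for q in pose(f,o,.036)])
p=(abs(H[...,0].astype(int)-15)<8)&(H[...,2]>150)&(H[...,1]>70);p[:,190:]=0
for o in comps(p,200): print('pad',np.round(o,1),[np.round(q,4) for q in pose(f,o,.006)])
cu=(H[...,1]<60)&(H[...,2]>170)
for (a,b,c,e,z) in((110,145,150,190,.085),(118,160,310,360,.065)):
    m=np.zeros_like(cu);m[a:b,c:e]=cu[a:b,c:e]
    m=cv2.morphologyEx(m.astype(np.uint8),cv2.MORPH_CLOSE,np.ones((9,9)))
    for o in comps(m,60): print('card',np.round(o,1),[np.round(q,4) for q in pose(f,o,z)])
E
```

```text
green [205. 133.   5.  43.  90. 169.] [array([0.6914, 0.1029, 0.035 ]), np.float64(89.8994), np.float64(0.1223), np.float64(0.0144)]
green [ 170.5  151.3   22.5  104.4   88.8 2217. ] [array([0.6392, 0.2   , 0.035 ]), np.float64(91.1853), np.float64(0.2974), np.float64(0.0643)]
green [ 170.5  180.6   17.2  104.3   88.9 1665. ] [array([0.5557, 0.1981, 0.035 ]), np.float64(91.205), np.float64(0.2953), np.float64(0.0485)]
green [171.5 194.6   3.7 110.   89.1 264. ] [array([0.5163, 0.1944, 0.035 ]), np.float64(91.0971), np.float64(0.3106), np.float64(0.0104)]
tab [236.6 162.6  13.9   5.   84.8  23. ] [array([0.5999, 0.0086, 0.08  ]), np.float64(5.7169), np.float64(0.0379), np.float64(0.0134)]
scan [115.4 239.5  41.   13.    6.6 465. ] [array([0.3903, 0.3487, 0.036 ]), np.float64(83.955), np.float64(0.1161), np.float64(0.0359)]
scan [156.1 244.4   9.6  19.4   7.1 152. ] [array([0.3775, 0.2339, 0.036 ]), np.float64(174.2315), np.float64(0.0533), np.float64(0.0268)]
pad [ 138.5  240.6   89.3   48.5    4.8 2943. ] [array([0.3863, 0.2937, 0.006 ]), np.float64(85.7277), np.float64(0.2582), np.float64(0.1375)]
card [166.  127.5  19.1  32.4  87.8 347. ] [array([0.6952, 0.201 , 0.085 ]), np.float64(92.0954), np.float64(0.0886), np.float64(0.0527)]
card [333.9 138.8  30.7  19.4  21.8 537. ] [array([ 0.6677, -0.2546,  0.065 ]), np.float64(67.6696), np.float64(0.0831), np.float64(0.0535)]
```

{"api": "send_rows", "payload": {"series": [[0,0,0,0.127,0.5],[0,0,0,0.127,0.5],[0,0,0,0.128,0.5],[0.0238,-0.0285,0.006,0,0.5],[0.0238,-0.0285,0.006,0,0.5]], "squeeze": 40}}

```text
time: 0.75
position: [0.2523, -0.4245, 0.2915]
eef_rot: [-0.0, 1.0, 0.009, 0.0]
ft_force: [0.7, -0.4, 0.6]
finger_gap: 0.0426
gripper_force: 0.0
```

{"api": "send_rows", "payload": {"series": [[0.0238,-0.0285,0.006,0,0.5],[0.0238,-0.0285,0.006,0,0.5],[0.0238,-0.0285,0.006,0,0.5],[0.0238,-0.0285,0.006,0,0.5],[0.0238,-0.0285,0.006,0,0.5]]}}

```text
time: 1.25
position: [0.3689, -0.2788, 0.2617]
eef_rot: [0.0, 1.0, 0.01, 0.0]
ft_force: [0.5, -0.2, -0.1]
finger_gap: 0.0432
gripper_force: 0.0
```

{"api": "send_rows", "payload": {"series": [[0.0238,-0.0285,0.006,0,0.5],[0.0238,-0.0285,0.006,0,0.5],[0.0238,-0.0285,0.006,0,0.5],[0.0238,-0.0285,0.006,0,0.5],[0.0238,-0.0285,0.006,0,0.5]]}}

```text
time: 1.75
position: [0.485, -0.1337, 0.2317]
eef_rot: [0.0, 1.0, 0.01, 0.0]
ft_force: [0.6, -0.6, 0.5]
finger_gap: 0.0425
gripper_force: 0.0
```

{"api": "send_rows", "payload": {"series": [[0.0238,-0.0285,0.006,0,0.5],[0.0238,-0.0285,0.006,0,0.5],[0.0238,-0.0285,0.006,0,0.5],[0.0238,-0.0285,0.006,0,0.5],[0.0238,-0.0285,0.006,0,0.5]]}}

```text
time: 2.25
position: [0.601, 0.0112, 0.2015]
eef_rot: [0.0, 1.0, 0.01, -0.0]
ft_force: [0.1, -0.9, 0.3]
finger_gap: 0.0427
gripper_force: 0.0
```

```bash
cat >> h.py <<'E'
def st():
    s=manip.read_state();M=rot(s['eef_rot']);psi=np.degrees(np.arctan2(M[1,0],M[0,0]))
    print('t%.1f'%s['time'],'p',np.round(s['position'],4),'psi %.1f'%psi,'gap %.4f gd %.4f'%(s['finger_gap'],manip.grip_depth),'F',np.round(s['ft_force'],1),'q',np.round(s['joint_positions'],2));return s,psi
def go(X,Y,Z,psi):
    "yaw to turn first, then tool shift"
    s,p=st();dp=(psi-p+180)%360-180;a=np.radians(psi);d=np.array([X,Y,Z])-s['position']
    print('yaw %.3f'%-np.radians(dp),'dx %.4f dy %.4f dz %.4f'%(d[0]*np.cos(a)+d[1]*np.sin(a),d[0]*np.sin(a)-d[1]*np.cos(a),-d[2]),'norm %.3f'%np.linalg.norm(d))
E
python3 - <<'E'
from h import *
go(.599,.009,.125,1.2)
f=grab('wrist','w1.png')
E
```

```text
t2.2 p [0.601  0.0112 0.2015] psi 1.2 gap 0.0427 gd 0.0539 F [ 0.1 -0.9  0.3] q [-0.18  0.57  1.39 -0.    1.18  1.37]
yaw -0.000 dx -0.0020 dy 0.0022 dz 0.0765 norm 0.077
```

View pics/w1.png

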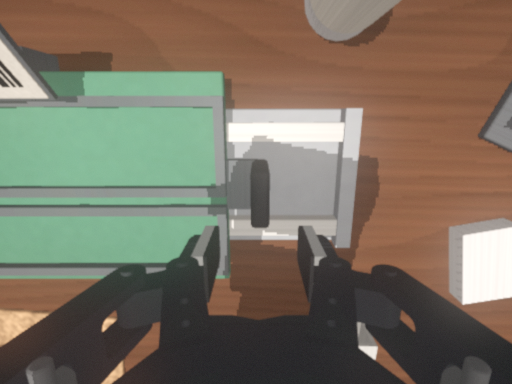

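{"api": "send_rows", "payload": {"series": [[-0.002,0.002,0.02,0,0.5],[0,0,0.02,0,0.5],[0,0,0.02,0,0.5],[0,0,0.0165,0,0.5],[0,0,0,0,0]]}}

```text
time: 2.8
position: [0.5973, 0.0079, 0.1232]
eef_rot: [-0.0, 1.0, 0.01, -0.002]
ft_force: [0.2, -0.3, 0.8]
finger_gap: 0.029
gripper_force: 0.0
```

{"api": "send_rows", "payload": {"series": [[0,0,0,0,0],[0,0,0,0,0],[0,0.01,0,0,0],[0,0.015,0,0,0],[0,0.015,0,0,0]]}}

```text
time: 3.3
position: [0.5991, -0.0325, 0.1258]
eef_rot: [-0.0, 1.0, 0.011, 0.0]
ft_force: [-0.1, 4.0, -2.5]
finger_gap: 0.0136
gripper_force: 41.0
```

{"api": "send_rows", "payload": {"series": [[0,0.015,0,0,0],[0,0.015,0,0,0],[0,0.015,0,0,0],[0,0.01,0,0,0],[0,0,0,0,0]]}}

```text
time: 3.8
position: [0.6003, -0.085, 0.1258]
eef_rot: [-0.003, 1.0, 0.01, -0.0]
ft_force: [-1.8, 22.6, 5.1]
finger_gap: 0.0134
gripper_force: 43.0
```

```bash
cat >> h.py <<'E'
def troughs(f):
    H=hsv(f);g=(abs(H[...,0].astype(int)-75)<20)&(H[...,1]>80); g[:, 320:]=0; g[:100]=0
    for o in comps(g,800): print('green',np.round(o,1),[np.round(q,4) for q in pose(f,o,.035)])
E
python3 - <<'E'
from h import *
st();f=grab('top','t2.png');troughs(f);print(onz(f,269,162,.015),onz(f,95.8,165,.06))
E
```

```text
t3.8 p [ 0.6003 -0.085   0.1258] psi 1.2 gap 0.0134 gd 0.0539 F [-1.8 22.6  5.1] q [-0.34  0.67  1.43  0.01  1.04  1.21]
green [ 194.5  150.7   22.5   86.4   88.8 1756. ] [array([0.6407, 0.1318, 0.035 ]), np.float64(91.1607), np.float64(0.2451), np.float64(0.0643)]
green [ 188.   180.4   17.    73.3   88.9 1134. ] [array([0.5566, 0.1487, 0.035 ]), np.float64(91.2053), np.float64(0.207), np.float64(0.0481)]
[ 0.6118847  -0.07834082  0.015     ] [0.59608674 0.40148354 0.06      ]
```

{"api": "send_rows", "payload": {"series": [[0,-0.003,0,0,0],[0,-0.002,0,0,0],[0,0,0,0,0.55],[0,0,0,0,0.55],[0,0,-0.02,0,0.55]]}}

```text
time: 4.35
position: [0.5993, -0.0823, 0.1435]
eef_rot: [-0.001, 1.0, 0.01, -0.002]
ft_force: [-0.7, 0.7, 0.5]
finger_gap: 0.0468
gripper_force: 0.0
```

{"api": "send_rows", "payload": {"series": [[0,0,-0.035,0,0.8],[0,0,-0.035,0,0.8],[-0.036,0,0,0,0.8],[-0.04,0,0,0,0.8],[-0.04,0,0,0,0.8]]}}

```text
time: 4.85
position: [0.4828, -0.0848, 0.2155]
eef_rot: [0.0, 1.0, 0.01, 0.0]
ft_force: [-0.3, -0.7, -0.3]
finger_gap: 0.0686
gripper_force: 0.0
```

{"api": "send_rows", "payload": {"series": [[-0.04,0,0,0,0.8],[-0.04,0,0,0,0.8],[0,0,0,0,0.8],[0,0,0,0,0.8],[0,0,0,0,0.8]]}}

```text
time: 5.35
position: [0.4051, -0.0867, 0.2157]
eef_rot: [0.0, 1.0, 0.01, 0.001]
ft_force: [0.6, -0.2, -0.4]
finger_gap: 0.0686
gripper_force: 0.0
```

Run:
```python
from h import *
st();f=grab('top','t2.png');troughs(f)
H=hsv(f);d=(H[...,2]<60); d[:,:240]=0;d[:,290:]=0;d[:130]=0;d[195:]=0
for o in comps(d,8): print('tab',np.round(o,1),[np.round(q,4) for q in pose(f,o,.08)])
f=grab('wrist','w2.png')
```

```text
t5.3 p [ 0.4051 -0.0867  0.2157] psi 1.2 gap 0.0686 gd 0.0539 F [ 0.6 -0.2 -0.4] q [-0.5   0.17  1.93  0.    1.04  1.05]
green [ 203.9  150.6   22.7  105.3   88.6 2233. ] [array([0.641 , 0.1052, 0.035 ]), np.float64(91.3908), np.float64(0.2983), np.float64(0.0649)]
green [ 204.   180.    17.1  105.3   88.9 1681. ] [array([0.5576, 0.1036, 0.035 ]), np.float64(91.2701), np.float64(0.2966), np.float64(0.0482)]
tab [270.9 167.7   3.5   4.2  71.6   9. ] [array([ 0.5862, -0.0837,  0.08  ]), np.float64(108.661), np.float64(0.0112), np.float64(0.0095)]
```

View pics/w2.png

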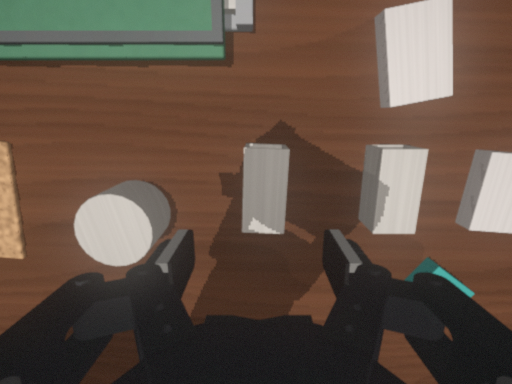

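{"api": "send_rows", "payload": {"series": [[0,0.0035,0.03,0,0.8],[0,0,0.035,0,0.8],[0,0,0.035,0,0.8],[0,0,0.029,0,0.8],[0,0,0,0,0.8]]}}

```text
time: 5.95
position: [0.4033, -0.0891, 0.0837]
eef_rot: [-0.002, 1.0, 0.011, -0.003]
ft_force: [0.1, -0.4, 0.4]
finger_gap: 0.068
gripper_force: 0.0
```

{"api": "send_rows", "payload": {"series": [[0,0,0,0,0],[0,0,0,0,0],[0,0,0,0,0],[0,0,0,0,0],[0,0,-0.03,0,0]]}}

```text
time: 6.45
position: [0.4033, -0.0893, 0.1156]
eef_rot: [-0.001, 1.0, 0.01, -0.002]
ft_force: [-0.0, -0.1, -2.3]
finger_gap: 0.0394
gripper_force: 42.2
```

{"api": "send_rows", "payload": {"series": [[0,0,-0.045,0,0],[0,0,-0.045,-0.1428,0],[0,0,0,-0.1428,0],[0,0,0,-0.1428,0],[0,0,0,-0.1428,0]]}}

```text
time: 6.95
position: [0.4041, -0.0896, 0.2074]
eef_rot: [0.001, 0.956, 0.295, 0.001]
ft_force: [-0.5, -0.1, -1.6]
finger_gap: 0.0394
gripper_force: 42.5
```

{"api": "send_rows", "payload": {"series": [[0,0,0,-0.1428,0],[0,0,0,-0.1428,0],[0,0,0,-0.1428,0],[0,0,0,-0.1428,0],[0,0,0,-0.1428,0]]}}

```text
time: 7.45
position: [0.4041, -0.0896, 0.207]
eef_rot: [0.0, 0.792, 0.61, 0.0]
ft_force: [0.4, 0.6, -2.9]
finger_gap: 0.0393
gripper_force: 42.5
```

{"api": "send_rows", "payload": {"series": [[0,0,0,-0.1428,0],[0,0,0,-0.1428,0],[0.035,0.0195,0,0,0],[0.035,0.0195,0,0,0],[0.035,0.0195,0,0,0]]}}

```text
time: 7.95
position: [0.4609, 0.0178, 0.2072]
eef_rot: [0.0, 0.7, 0.714, 0.0]
ft_force: [1.6, -0.4, -3.8]
finger_gap: 0.0392
gripper_force: 42.3
```

{"api": "send_rows", "payload": {"series": [[0.035,0.0195,0,0,0],[0.035,0.0195,0,0,0],[0.035,0.0195,0,0,0],[0.035,0.0195,0,0,0],[0.035,0.0195,0,0,0]]}}

```text
time: 8.45
position: [0.5547, 0.1951, 0.2072]
eef_rot: [0.0, 0.7, 0.715, 0.0]
ft_force: [0.7, -0.7, -3.5]
finger_gap: 0.0393
gripper_force: 42.3
```

Run:
```python
from h import *
go(.5557,.1956,.123,91.2);f=grab('wrist','w3.png')
```

```text
t8.4 p [0.5547 0.1951 0.2072] psi 91.2 gap 0.0393 gd 0.0539 F [ 0.7 -0.7 -3.5] q [ 0.14  0.54  1.43 -0.    1.18  0.12]
yaw 0.000 dx 0.0005 dy 0.0010 dz 0.0842 norm 0.084
```

View pics/w3.png

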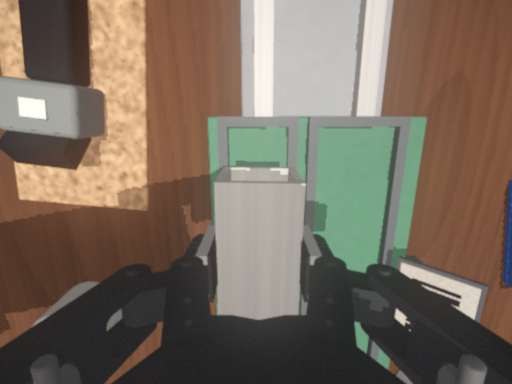

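{"api": "send_rows", "payload": {"series": [[0.0005,0.001,0.03,0,0],[0,0,0.03,0,0],[0,0,0.014,0,0],[0,0,0.008,0,0],[0,0,0.002,0,0]]}}

```text
time: 9.0
position: [0.5556, 0.1938, 0.123]
eef_rot: [0.0, 0.7, 0.714, 0.0]
ft_force: [-1.6, -0.3, 0.3]
finger_gap: 0.0394
gripper_force: 42.7
```

{"api": "send_rows", "payload": {"series": [[0,0,0,0,0],[0,0,0,0,0.6],[0,0,0,0,0.75],[0,0,0,0,0.75],[0,0,-0.03,0,0.75]]}}

```text
time: 9.5
position: [0.554, 0.1936, 0.1499]
eef_rot: [-0.002, 0.7, 0.714, -0.003]
ft_force: [0.0, 0.8, -0.3]
finger_gap: 0.0643
gripper_force: 0.0
```

{"api": "send_rows", "payload": {"series": [[0,0,-0.045,0,0.8],[-0.02,-0.01,-0.02,0,0.8],[-0.037,-0.0145,0,0,0.8],[-0.037,-0.0145,0,0,0.8],[-0.037,-0.0145,0,0,0.8]]}}

```text
time: 10.0
position: [0.504, 0.0607, 0.2179]
eef_rot: [0.0, 0.7, 0.715, 0.0]
ft_force: [0.2, 0.1, -0.1]
finger_gap: 0.068
gripper_force: 0.0
```

{"api": "send_rows", "payload": {"series": [[-0.037,-0.0145,0,0,0.8],[-0.037,-0.0145,0,0,0.8],[-0.037,-0.0145,0,0,0.8],[-0.037,-0.0145,0,0,0.8],[-0.037,-0.0145,0,0,0.8]]}}

```text
time: 10.5
position: [0.4353, -0.126, 0.2179]
eef_rot: [0.001, 0.7, 0.714, 0.0]
ft_force: [-0.1, -0.3, -0.2]
finger_gap: 0.068
gripper_force: 0.0
```

{"api": "send_rows", "payload": {"series": [[-0.037,-0.0145,0,0,0.8],[-0.037,-0.0145,0,0,0.8],[-0.017,-0.0045,0,0.1428,0.8],[0,0,0,0.1428,0.8],[0,0,0,0.1428,0.8]]}}

```text
time: 11.0
position: [0.4042, -0.217, 0.2177]
eef_rot: [0.0, 0.838, 0.546, 0.0]
ft_force: [0.5, 0.6, -0.2]
finger_gap: 0.0681
gripper_force: 0.0
```

{"api": "send_rows", "payload": {"series": [[0,0,0,0.1428,0.8],[0,0,0,0.1428,0.8],[0,0,0,0.1428,0.8],[0,0,0,0.1428,0.8],[0,0,0,0.1428,0.8]]}}

```text
time: 11.5
position: [0.4045, -0.2164, 0.2178]
eef_rot: [0.0, 0.976, 0.22, 0.0]
ft_force: [-0.7, -0.6, -0.2]
finger_gap: 0.0684
gripper_force: 0.0
```

{"api": "send_rows", "payload": {"series": [[0,0,0,0.1428,0.8],[0,0,0,0.1428,0.8],[0,0,0,0.1428,0.8],[0,0,0,0,0.8],[0,0,0,0,0.8]]}}

```text
time: 12.0
position: [0.4044, -0.2163, 0.2176]
eef_rot: [0.0, 1.0, 0.012, 0.0]
ft_force: [-0.5, -0.7, 1.0]
finger_gap: 0.0683
gripper_force: 0.0
```

```bash
cat >> h.py <<'E'
def look(name=None):
    f=grab('top',name)
    for o in offcuts(f,200):
        if o[0]<190 or o[1]>330 or o[1]<110: continue
        r=[pose(f,o,z) for z in(.022,.04,.075)]
        print('px',np.round(o[:2],0),'WL',np.round(r[0][2:],3),'yaw %.1f'%r[0][1],'z22',np.round(r[0][0][:2],4),'z40',np.round(r[1][0][:2],4),'z75',np.round(r[2][0][:2],4))
    return f
E
python3 - <<'E'
from h import *
go(.405,-.2144,.085,0);look('t4.png')
E
```

```text
t12.0 p [ 0.4044 -0.2163  0.2176] psi 1.4 gap 0.0683 gd 0.0539 F [-0.5 -0.7  1. ] q [-0.75  0.26  1.81  0.    1.07  0.8 ]
yaw 0.025 dx 0.0006 dy -0.0019 dz 0.1326 norm 0.133
px [200. 126.] WL [0.084 0.05 ] yaw 89.9 z22 [0.7149 0.1198] z40 [0.7103 0.1165] z75 [0.7016 0.1102]
px [334. 139.] WL [0.081 0.05 ] yaw 67.7 z22 [ 0.677  -0.2616] z40 [ 0.6731 -0.2587] z75 [ 0.6655 -0.253 ]
px [320. 192.] WL [0.084 0.06 ] yaw 11.6 z22 [ 0.5262 -0.2222] z40 [ 0.5247 -0.2199] z75 [ 0.5218 -0.2155]
px [372. 190.] WL [0.081 0.044] yaw 179.0 z22 [ 0.5321 -0.3675] z40 [ 0.5305 -0.3629] z75 [ 0.5275 -0.3539]
px [347. 243.] WL [0.125 0.055] yaw 46.2 z22 [ 0.385  -0.2941] z40 [ 0.3858 -0.2906] z75 [ 0.3874 -0.284 ]
px [224. 248.] WL [0.072 0.073] yaw 0.7 z22 [0.3668 0.0479] z40 [0.3679 0.0458] z75 [0.3701 0.0417]
px [294. 260.] WL [0.056 0.026] yaw 135.0 z22 [ 0.3374 -0.1492] z40 [ 0.339  -0.1482] z75 [ 0.342 -0.146]
```

View pics/t4.png

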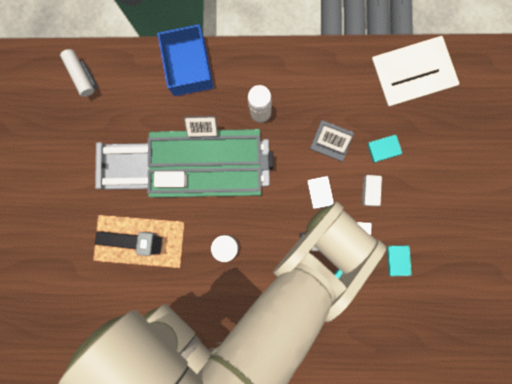

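{"api": "send_rows", "payload": {"series": [[0.0006,-0.002,0.03,0.025,0.8],[0,0,0.035,0,0.8],[0,0,0.035,0,0.8],[0,0,0.031,0,0.8],[0,0,0,0,0.8]]}}

```text
time: 12.55
position: [0.4037, -0.2132, 0.0837]
eef_rot: [-0.002, 1.0, -0.001, -0.002]
ft_force: [-0.2, -0.1, 1.4]
finger_gap: 0.0685
gripper_force: 0.0
```

{"api": "send_rows", "payload": {"series": [[0,0,0,0,0],[0,0,0,0,0],[0,0,0,0,0],[0,0,0,0,0],[0,0,-0.03,0,0]]}}

```text
time: 13.05
position: [0.4041, -0.2136, 0.1156]
eef_rot: [-0.001, 1.0, -0.002, -0.002]
ft_force: [0.1, 0.7, -2.3]
finger_gap: 0.039
gripper_force: 42.1
```

{"api": "send_rows", "payload": {"series": [[0,0,-0.045,0,0],[0,0,-0.045,-0.1447,0],[0,0,0,-0.1447,0],[0,0,0,-0.1447,0],[0,0,0,-0.1447,0]]}}

```text
time: 13.55
position: [0.4048, -0.2141, 0.2075]
eef_rot: [0.001, 0.958, 0.286, 0.0]
ft_force: [0.3, 0.5, -4.1]
finger_gap: 0.0394
gripper_force: 42.1
```

{"api": "send_rows", "payload": {"series": [[0,0,0,-0.1447,0],[0,0,0,-0.1447,0],[0,0,0,-0.1447,0],[0,0,0,-0.1447,0],[0,0,0,-0.1447,0]]}}

```text
time: 14.05
position: [0.4048, -0.2141, 0.2071]
eef_rot: [0.0, 0.795, 0.607, 0.0]
ft_force: [-0.2, -0.5, -3.4]
finger_gap: 0.0394
gripper_force: 42.1
```

{"api": "send_rows", "payload": {"series": [[0,0,0,-0.1447,0],[0,0,0,-0.1447,0],[0.035,0.0177,0,0,0],[0.035,0.0177,0,0,0],[0.035,0.0177,0,0,0]]}}

```text
time: 14.55
position: [0.4565, -0.1072, 0.2073]
eef_rot: [0.001, 0.701, 0.713, 0.0]
ft_force: [1.0, 0.2, -3.2]
finger_gap: 0.0392
gripper_force: 42.2
```

{"api": "send_rows", "payload": {"series": [[0.035,0.0177,0,0,0],[0.035,0.0177,0,0,0],[0.035,0.0177,0,0,0],[0.035,0.0177,0,0,0],[0.035,0.0177,0,0,0]]}}

```text
time: 15.05
position: [0.5421, 0.0697, 0.2073]
eef_rot: [0.0, 0.701, 0.713, 0.0]
ft_force: [0.5, -1.3, -2.6]
finger_gap: 0.039
gripper_force: 42.2
```

{"api": "send_rows", "payload": {"series": [[0.035,0.0177,0,0,0],[0,0,0,0,0],[0,0,0,0,0],[0,0,0,0,0],[0,0,0,0,0]]}}

```text
time: 15.55
position: [0.5587, 0.1024, 0.2067]
eef_rot: [0.0, 0.702, 0.713, 0.0]
ft_force: [-0.9, 0.1, -3.5]
finger_gap: 0.0392
gripper_force: 42.3
```

Run:
```python
from h import *
go(.5576,.1036,.123,91.2)
```

```text
t15.6 p [0.5587 0.1024 0.2067] psi 90.9 gap 0.0392 gd 0.0539 F [-0.9  0.1 -3.5] q [-0.02  0.5   1.49 -0.    1.15 -0.04]
yaw -0.005 dx 0.0012 dy -0.0011 dz 0.0837 norm 0.084
```

{"api": "send_rows", "payload": {"series": [[0.001,-0.001,0.03,0,0],[0,0,0.03,0,0],[0,0,0.014,0,0],[0,0,0.008,0,0],[0,0,0.002,0,0]]}}

```text
time: 16.05
position: [0.5582, 0.104, 0.1231]
eef_rot: [0.0, 0.701, 0.713, 0.0]
ft_force: [-8.6, -1.8, 14.2]
finger_gap: 0.0392
gripper_force: 43.3
```

{"api": "send_rows", "payload": {"series": [[0,0,0,0,0],[0,0,0,0,0.6],[0,0,0,0,0.75],[0,0,0,0,0.75],[0,0,-0.03,0,0.75]]}}

```text
time: 16.55
position: [0.5566, 0.1042, 0.15]
eef_rot: [-0.002, 0.701, 0.713, -0.002]
ft_force: [-1.1, -0.0, 0.2]
finger_gap: 0.0646
gripper_force: 0.0
```

{"api": "send_rows", "payload": {"series": [[0,0,-0.045,0,0.8],[0,0,-0.02,0,0.8],[-0.0388,-0.0031,0,0,0.8],[-0.0388,-0.0031,0,0,0.8],[-0.0388,-0.0031,0,0,0.8]]}}

```text
time: 17.05
position: [0.5504, -0.0134, 0.2179]
eef_rot: [0.0, 0.701, 0.713, 0.0]
ft_force: [0.3, 0.7, -0.5]
finger_gap: 0.0681
gripper_force: 0.0
```

{"api": "send_rows", "payload": {"series": [[-0.0388,-0.0031,0,0,0.8],[-0.0388,-0.0031,0,0,0.8],[-0.0388,-0.0031,0,0,0.8],[-0.0388,-0.0031,0,0,0.8],[-0.0388,-0.0031,0,0,0.8]]}}

```text
time: 17.55
position: [0.5381, -0.2081, 0.2178]
eef_rot: [0.0, 0.701, 0.713, 0.0]
ft_force: [0.1, 0.6, 0.3]
finger_gap: 0.0683
gripper_force: 0.0
```

{"api": "send_rows", "payload": {"series": [[-0.0388,-0.0031,0,0,0.8],[-0.0388,-0.0031,0,0,0.8],[-0.0388,-0.0031,0,0,0.8],[-0.0388,-0.0031,0,0,0.8],[0,0,0,0.1455,0.8]]}}

```text
time: 18.05
position: [0.5274, -0.3662, 0.2172]
eef_rot: [0.001, 0.753, 0.658, -0.0]
ft_force: [0.8, 0.0, 0.3]
finger_gap: 0.0682
gripper_force: 0.0
```

{"api": "send_rows", "payload": {"series": [[0,0,0,0.1455,0.8],[0,0,0,0.1455,0.8],[0,0,0,0.1455,0.8],[0,0,0,0.1455,0.8],[0,0,0,0.1455,0.8]]}}

```text
time: 18.55
position: [0.5286, -0.3619, 0.2176]
eef_rot: [0.0, 0.938, 0.347, 0.0]
ft_force: [0.6, 0.5, -0.6]
finger_gap: 0.0683
gripper_force: 0.0
```

{"api": "send_rows", "payload": {"series": [[0,0,0,0.1455,0.8],[0,0,0,0.1455,0.8],[0,0,0,0.1455,0.8],[0,0,0,0.1455,0.8],[0,0,0,0.1455,0.8]]}}

```text
time: 19.05
position: [0.5286, -0.3619, 0.2176]
eef_rot: [0.0, 1.0, -0.009, 0.0]
ft_force: [-0.5, -0.1, -0.4]
finger_gap: 0.0686
gripper_force: 0.0
```

Run:
```python
from h import *
go(.5305,-.363,.0867,-0.5);look('t5.png');f=grab('wrist','w5.png');print(proj(f,(.5305,-.363,.04)))
for o in offcuts(f,150): print(np.round(o,0),np.round(onz(f,o[0],o[1],.04),4))
```

```text
t19.1 p [ 0.5286 -0.3619  0.2176] psi -1.1 gap 0.0686 gd 0.0539 F [-0.5 -0.1 -0.4] q [-0.78  0.64  1.23 -0.    1.27  0.81]
yaw -0.010 dx 0.0019 dy 0.0011 dz 0.1309 norm 0.131
px [428. 173.] WL [0.125 0.037] yaw 45.2 z22 [ 0.5798 -0.5226] z40 [ 0.5774 -0.5155] z75 [ 0.5729 -0.5016]
px [202. 178.] WL [0.086 0.046] yaw 90.1 z22 [0.5663 0.113 ] z40 [0.5641 0.1098] z75 [0.56   0.1037]
px [320. 192.] WL [0.084 0.06 ] yaw 11.6 z22 [ 0.5261 -0.222 ] z40 [ 0.5247 -0.2197] z75 [ 0.5218 -0.2153]
(np.float64(258.6417189326006), np.float64(187.99911526967335))
```

View pics/w5.png

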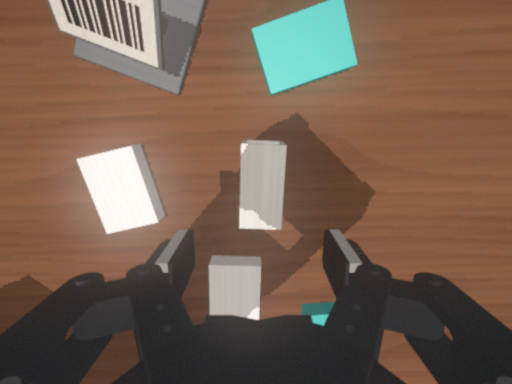

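{"api": "send_rows", "payload": {"series": [[0.002,0.001,0.03,-0.01,0.8],[0,0,0.035,0,0.8],[0,0,0.035,0,0.8],[0,0,0.031,0,0.8],[0,0,0,0,0.8]]}}

```text
time: 19.65
position: [0.5291, -0.3616, 0.0824]
eef_rot: [-0.003, 1.0, 0.0, -0.003]
ft_force: [-1.1, 0.4, -0.6]
finger_gap: 0.0684
gripper_force: 0.0
```

{"api": "send_rows", "payload": {"series": [[0,0,0,0,0],[0,0,0,0,0],[0,0,0,0,0],[0,0,0,0,0],[0,0,-0.03,0,0]]}}

```text
time: 20.15
position: [0.5295, -0.362, 0.1144]
eef_rot: [-0.002, 1.0, -0.001, -0.002]
ft_force: [0.2, 0.1, -2.4]
finger_gap: 0.0401
gripper_force: 40.6
```

{"api": "send_rows", "payload": {"series": [[0,0,-0.045,0,0],[0,0,-0.045,-0.1455,0],[0,0,0,-0.1455,0],[0,0,0,-0.1455,0],[0,0,0,-0.1455,0]]}}

```text
time: 20.65
position: [0.5304, -0.3628, 0.2074]
eef_rot: [0.0, 0.957, 0.289, 0.0]
ft_force: [0.6, 0.3, -2.5]
finger_gap: 0.0397
gripper_force: 40.7
```

{"api": "send_rows", "payload": {"series": [[0,0,0,-0.1455,0],[0,0,0,-0.1455,0],[0,0,0,-0.1455,0],[0,0,0,-0.1455,0],[0,0,0,-0.1455,0]]}}

```text
time: 21.15
position: [0.5304, -0.3628, 0.2071]
eef_rot: [0.0, 0.792, 0.61, 0.0]
ft_force: [0.4, -0.4, -3.2]
finger_gap: 0.0397
gripper_force: 40.7
```

{"api": "send_rows", "payload": {"series": [[0,0,0,-0.1455,0],[0,0,0,-0.1455,0],[0.0374,0.0036,0,0,0],[0.0374,0.0036,0,0,0],[0.0374,0.0036,0,0,0]]}}

```text
time: 21.65
position: [0.5381, -0.2491, 0.207]
eef_rot: [0.0, 0.698, 0.716, 0.0]
ft_force: [0.0, -0.6, -3.1]
finger_gap: 0.0396
gripper_force: 40.6
```

{"api": "send_rows", "payload": {"series": [[0.0374,0.0036,0,0,0],[0.0374,0.0036,0,0,0],[0.0374,0.0036,0,0,0],[0.0374,0.0036,0,0,0],[0.0374,0.0036,0,0,0]]}}

```text
time: 22.15
position: [0.5512, -0.0614, 0.2072]
eef_rot: [0.0, 0.697, 0.717, 0.0]
ft_force: [1.3, -0.8, -2.9]
finger_gap: 0.0398
gripper_force: 40.6
```

{"api": "send_rows", "payload": {"series": [[0.0374,0.0036,0,0,0],[0.0374,0.0036,0,0,0],[0,0,0,0,0],[0,0,0,0,0],[0,0,0,0,0]]}}

```text
time: 22.65
position: [0.5565, 0.0112, 0.2068]
eef_rot: [0.0, 0.698, 0.716, 0.0]
ft_force: [0.9, 0.5, -2.4]
finger_gap: 0.0398
gripper_force: 40.6
```

Run:
```python
from h import *
go(.5585,.0116,.123,91.2)
```

```text
t22.6 p [0.5565 0.0112 0.2068] psi 91.5 gap 0.0398 gd 0.0539 F [ 0.9  0.5 -2.4] q [-0.19  0.47  1.53 -0.    1.14 -0.22]
yaw 0.005 dx 0.0003 dy 0.0020 dz 0.0838 norm 0.084
```

{"api": "send_rows", "payload": {"series": [[0,0.002,0.03,0.005,0],[0,0,0.03,0,0],[0,0,0.014,0,0],[0,0,0.008,0,0],[0,0,0.002,0,0]]}}

```text
time: 23.15
position: [0.5588, 0.0112, 0.1235]
eef_rot: [0.0, 0.7, 0.715, -0.0]
ft_force: [-10.1, -0.9, 18.5]
finger_gap: 0.0396
gripper_force: 41.7
```

{"api": "send_rows", "payload": {"series": [[0,0,0,0,0],[0,0,0,0,0.6],[0,0,0,0,0.75],[0,0,0,0,0.75],[0,0,-0.03,0,0.75]]}}

```text
time: 23.65
position: [0.5572, 0.0122, 0.15]
eef_rot: [-0.003, 0.699, 0.715, -0.002]
ft_force: [1.1, -0.1, 0.3]
finger_gap: 0.0639
gripper_force: 0.0
```

{"api": "send_rows", "payload": {"series": [[0,0,-0.045,0,0.75],[0,0,-0.02,0,0.75],[0,0,0,0,0.75],[0,0,0,0,0.75],[0,0,0,0,0.75]]}}

```text
time: 24.15
position: [0.5581, 0.0121, 0.216]
eef_rot: [-0.001, 0.699, 0.715, -0.001]
ft_force: [0.2, -0.4, -0.4]
finger_gap: 0.0646
gripper_force: 0.0
```

Run:
```python
from h import *
s,psi=st();f=grab('wrist');M=rot(s['eef_rot']);g=s['finger_gap']/2
a=f['frame'][200:340,120:400]
cv2.imwrite('pics/w6.png',cv2.cvtColor(cv2.resize(a,None,fx=2.8,fy=2.8,interpolation=2),4))
for z in(.055,.06,.065,.07,.073,.08):
  print(z,[np.round(proj(f,s['position']+M@np.array([x,y,z])),0).tolist() for y in(-g,g) for x in(.011,-.011)])
look()
```

```text
t24.1 p [0.5581 0.0121 0.216 ] psi 91.2 gap 0.0646 gd 0.0539 F [ 0.2 -0.4 -0.4] q [-0.19  0.47  1.51  0.    1.16 -0.21]
0.055 [[191.0, 233.0], [194.0, 273.0], [324.0, 233.0], [321.0, 273.0]]
0.06 [[193.0, 229.0], [196.0, 268.0], [322.0, 229.0], [319.0, 268.0]]
0.065 [[196.0, 225.0], [198.0, 263.0], [320.0, 225.0], [317.0, 263.0]]
0.07 [[198.0, 221.0], [200.0, 258.0], [318.0, 222.0], [316.0, 259.0]]
0.073 [[199.0, 219.0], [201.0, 256.0], [317.0, 220.0], [315.0, 256.0]]
0.08 [[201.0, 215.0], [203.0, 250.0], [314.0, 215.0], [312.0, 250.0]]
px [334. 139.] WL [0.082 0.05 ] yaw 67.7 z22 [ 0.6769 -0.2618] z40 [ 0.673  -0.2589] z75 [ 0.6654 -0.2533]
px [217. 155.] WL [0.126 0.057] yaw 78.1 z22 [0.6306 0.07  ] z40 [0.6275 0.0675] z75 [0.6213 0.0628]
px [205. 181.] WL [0.063 0.028] yaw 93.5 z22 [0.5564 0.1019] z40 [0.5545 0.099 ] z75 [0.5507 0.0932]
px [320. 192.] WL [0.083 0.061] yaw 11.4 z22 [ 0.5262 -0.2222] z40 [ 0.5247 -0.2199] z75 [ 0.5218 -0.2155]
px [234. 202.] WL [0.092 0.027] yaw 169.3 z22 [0.4974 0.0189] z40 [0.4964 0.0173] z75 [0.4944 0.0141]
px [360. 237.] WL [0.084 0.061] yaw 176.3 z22 [ 0.4018 -0.3307] z40 [ 0.4024 -0.3267] z75 [ 0.4034 -0.3189]
```

View pics/w6.png

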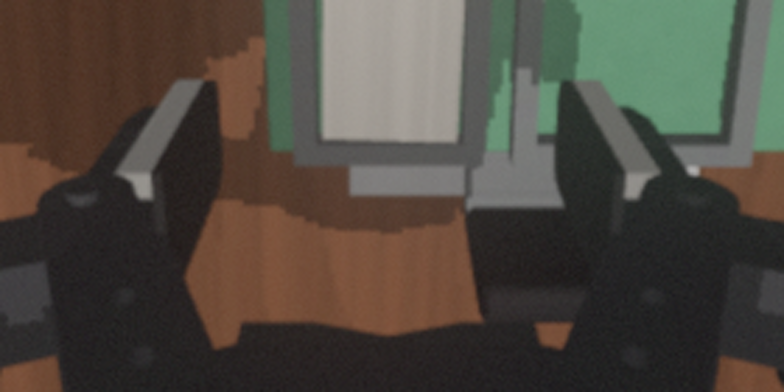

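{"api": "send_rows", "payload": {"series": [[-0.0389,-0.0062,0,0,1],[-0.0389,-0.0062,0,0,1],[-0.0389,-0.0062,0,0,1],[-0.0389,-0.0062,0,0,1],[-0.0389,-0.0062,0,0,1]]}}

```text
time: 24.75
position: [0.5312, -0.1846, 0.2166]
eef_rot: [-0.001, 0.699, 0.715, -0.0]
ft_force: [-0.0, -0.2, -0.9]
finger_gap: 0.0855
gripper_force: 0.0
```

{"api": "send_rows", "payload": {"series": [[-0.0389,-0.0062,0,0,1],[0,0,0,0.1391,1],[0,0,0,0.1391,1],[0,0,0,0.1391,1],[0,0,0,0.1391,1]]}}

```text
time: 25.25
position: [0.5262, -0.2222, 0.2165]
eef_rot: [-0.001, 0.87, 0.493, -0.0]
ft_force: [0.6, 0.4, 0.1]
finger_gap: 0.0852
gripper_force: 0.0
```

{"api": "send_rows", "payload": {"series": [[0,0,0,0.1391,1],[0,0,0,0.1391,1],[0,0,0,0.1391,1],[0,0,0,0.1391,1],[0,0,0,0.1391,1]]}}

```text
time: 25.75
position: [0.5262, -0.2221, 0.2165]
eef_rot: [-0.001, 0.986, 0.167, -0.001]
ft_force: [-0.4, -0.6, 0.4]
finger_gap: 0.0855
gripper_force: 0.0
```

{"api": "send_rows", "payload": {"series": [[0,0,0,0.1391,1],[0,0,0,0,1],[0,0,0,0,1],[0,0,0,0,1],[0,0,0,0,1]]}}

```text
time: 26.25
position: [0.5264, -0.2222, 0.2173]
eef_rot: [-0.0, 0.995, 0.101, -0.0]
ft_force: [1.1, -1.0, 0.4]
finger_gap: 0.0856
gripper_force: 0.0
```

Run:
```python
from h import *
go(.526,-.222,.08,11.5);f=look()
t=f['frame'][110:215,85:285];s=grab('side')['frame'][195:360,130:270]
a=cv2.resize(t,(800,420),interpolation=2);b=cv2.resize(s,None,fx=3.4,fy=3.4,interpolation=2)
cv2.imwrite('pics/t6.png',cv2.cvtColor(a,4));cv2.imwrite('pics/s6.png',cv2.cvtColor(b,4))
H=hsv(f);m=(H[...,1]<35)&(H[...,2]>185);m[:170]=0;m[195:]=0;m[:,260:]=0;m[:,150:152]=0
for o in comps(m,100): print(np.round(o,1),[np.round(q,4) for q in pose(f,o,.075)])
troughs(f)
```

```text
t26.2 p [ 0.5264 -0.2222  0.2173] psi 11.6 gap 0.0856 gd 0.0539 F [ 1.1 -1.   0.4] q [-0.6   0.49  1.47  0.    1.18  0.76]
yaw 0.002 dx -0.0003 dy -0.0002 dz 0.1373 norm 0.137
px [349. 174.] WL [0.125 0.04 ] yaw 54.8 z22 [ 0.5773 -0.3017] z40 [ 0.575  -0.2982] z75 [ 0.5706 -0.2913]
px [201. 178.] WL [0.088 0.046] yaw 90.1 z22 [0.5663 0.1144] z40 [0.5641 0.1112] z75 [0.56   0.1051]
px [236. 178.] WL [0.085 0.046] yaw 90.1 z22 [0.5664 0.0163] z40 [0.5643 0.0147] z75 [0.5602 0.0116]
px [356. 238.] WL [0.083 0.077] yaw 179.2 z22 [ 0.3999 -0.3213] z40 [ 0.4005 -0.3175] z75 [ 0.4016 -0.3099]
px [222. 245.] WL [0.074 0.05 ] yaw 119.3 z22 [0.3776 0.0527] z40 [0.3785 0.0505] z75 [0.3803 0.0463]
[124.5 178.5  18.   46.   90.  753. ] [array([0.5569, 0.3142, 0.075 ]), np.float64(90.1159), np.float64(0.1266), np.float64(0.0493)]
[169.  178.5  16.   31.   90.  483. ] [array([0.5571, 0.1922, 0.075 ]), np.float64(90.1159), np.float64(0.0847), np.float64(0.0436)]
[201.  177.5  16.   31.   90.  481. ] [array([0.56  , 0.1051, 0.075 ]), np.float64(90.1112), np.float64(0.0842), np.float64(0.0435)]
[236.  177.5  16.   31.   90.  482. ] [array([0.5602, 0.0102, 0.075 ]), np.float64(90.1112), np.float64(0.0838), np.float64(0.0434)]
green [ 203.9  150.5   22.5  105.2   88.8 2226. ] [array([0.6412, 0.1053, 0.035 ]), np.float64(91.2107), np.float64(0.2979), np.float64(0.0643)]
```

View pics/s6.png

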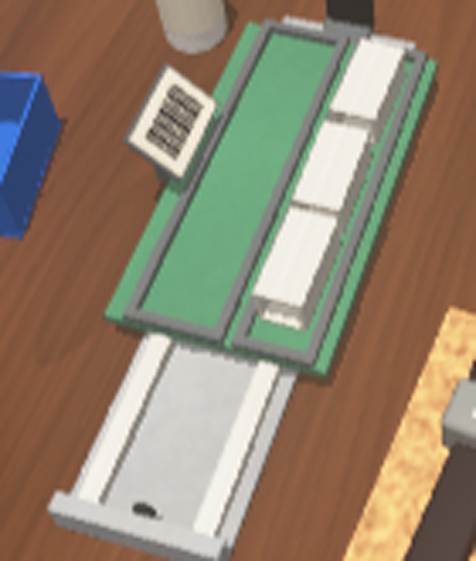

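{"api": "send_rows", "payload": {"series": [[0,0,0.03,0,1],[0,0,0.035,0,1],[0,0,0.035,0,1],[0,0,0.03,0,1],[0,0,0.007,0,1]], "squeeze": 60}}

```text
time: 26.85
position: [0.5252, -0.2214, 0.0775]
eef_rot: [-0.002, 0.995, 0.101, -0.002]
ft_force: [0.3, -0.6, 0.2]
finger_gap: 0.0854
gripper_force: 0.0
```

{"api": "send_rows", "payload": {"series": [[0,0,0,0,1],[0,0,0,0,0],[0,0,0,0,0],[0,0,0,0,0],[0,0,0,0,0]]}}

```text
time: 27.35
position: [0.5271, -0.2226, 0.0825]
eef_rot: [0.001, 0.995, 0.101, 0.001]
ft_force: [-1.3, 0.7, 8.0]
finger_gap: 0.054
gripper_force: 63.9
```

{"api": "send_rows", "payload": {"series": [[0,0,-0.03,0,0],[0,0,-0.045,0,0],[0,0,-0.045,0,0],[0,0,0,-0.1391,0],[0,0,0,-0.1391,0]]}}

```text
time: 27.85
position: [0.5266, -0.2222, 0.2026]
eef_rot: [0.001, 0.971, 0.24, 0.001]
ft_force: [0.1, -0.3, -3.1]
finger_gap: 0.0541
gripper_force: 65.0
```

{"api": "send_rows", "payload": {"series": [[0,0,0,-0.1391,0],[0,0,0,-0.1391,0],[0,0,0,-0.1391,0],[0,0,0,-0.1391,0],[0,0,0,-0.1391,0]]}}

```text
time: 28.35
position: [0.5263, -0.2221, 0.2011]
eef_rot: [0.0, 0.831, 0.557, 0.0]
ft_force: [-0.7, -0.3, -2.5]
finger_gap: 0.054
gripper_force: 65.0
```

{"api": "send_rows", "payload": {"series": [[0,0,0,-0.1391,0],[0,0,0,-0.1391,0],[0,0,0,-0.1391,0],[0.0354,0.0109,0,0,0],[0.0354,0.0109,0,0,0]]}}

```text
time: 28.85
position: [0.5466, -0.1505, 0.201]
eef_rot: [0.0, 0.7, 0.714, 0.0]
ft_force: [1.6, 0.2, -2.3]
finger_gap: 0.0539
gripper_force: 65.1
```

{"api": "send_rows", "payload": {"series": [[0.0354,0.0109,0,0,0],[0.0354,0.0109,0,0,0],[0.0354,0.0109,0,0,0],[0.0354,0.0109,0,0,0],[0.0354,0.0109,0,0,0]]}}

```text
time: 29.35
position: [0.5974, 0.0288, 0.2012]
eef_rot: [0.0, 0.699, 0.715, 0.0]
ft_force: [0.9, -0.3, -1.8]
finger_gap: 0.0546
gripper_force: 65.1
```

{"api": "send_rows", "payload": {"series": [[0.0354,0.0109,0,0,0],[0.0354,0.0109,0,0,0],[0.0354,0.0109,0,0,0],[0.0354,0.0109,0,0,0],[0,0,0,0,0]]}}

```text
time: 29.85
position: [0.6378, 0.1739, 0.2007]
eef_rot: [-0.0, 0.698, 0.716, 0.001]
ft_force: [-0.5, -0.0, -2.3]
finger_gap: 0.0542
gripper_force: 65.0
```

Run:
```python
from h import *
go(.6377,.170,.116,91.2)
```

```text
t29.9 p [0.6378 0.1739 0.2007] psi 91.5 gap 0.0542 gd 0.0539 F [-0.5 -0.  -2.3] q [0.09 0.7  1.17 0.   1.27 0.06]
yaw 0.005 dx -0.0039 dy -0.0002 dz 0.0847 norm 0.085
```

{"api": "send_rows", "payload": {"series": [[-0.004,0,0.03,0.005,0],[0,0,0.03,0,0],[0,0,0.014,0,0],[0,0,0,0,0],[0,0,0,0,0]]}}

```text
time: 30.35
position: [0.6385, 0.1656, 0.1279]
eef_rot: [0.001, 0.701, 0.713, 0.001]
ft_force: [-0.2, 0.2, -2.7]
finger_gap: 0.054
gripper_force: 65.0
```

{"api": "send_rows", "payload": {"series": [[0,0,0.004,0,0],[0,0,0,0,0],[0,0,0,0,0],[0,0,0,0,0],[0,0,0,0,0]]}}

```text
time: 30.85
position: [0.638, 0.1658, 0.1226]
eef_rot: [0.0, 0.701, 0.713, 0.0]
ft_force: [-0.3, 0.1, -2.0]
finger_gap: 0.0539
gripper_force: 65.1
```

Run:
```python
from h import *
st()
```

```text
t30.9 p [0.638  0.1658 0.1226] psi 91.0 gap 0.0539 gd 0.0539 F [-0.3  0.1 -2. ] q [0.08 0.78 1.24 0.   1.12 0.06]
```

{"api": "send_rows", "payload": {"series": [[0,0,0.003,0,0],[0,0,0.002,0,0],[0,0,0,0,0],[0,0,0,0,0],[0,0,0,0,0]]}}

```text
time: 31.35
position: [0.6379, 0.1658, 0.1176]
eef_rot: [0.0, 0.701, 0.713, 0.0]
ft_force: [-1.9, -0.7, 1.6]
finger_gap: 0.0541
gripper_force: 65.5
```

{"api": "send_rows", "payload": {"series": [[0,0,0.001,0,0],[0,0,0,0,0],[0,0,0,0,0.75],[0,0,0,0,0.85],[0,0,0,0,0.85]]}}

```text
time: 31.85
position: [0.6379, 0.1658, 0.1162]
eef_rot: [-0.0, 0.701, 0.713, 0.0]
ft_force: [-0.8, 0.2, 0.7]
finger_gap: 0.0725
gripper_force: 0.0
```

{"api": "send_rows", "payload": {"series": [[0,0,-0.03,0,0.85],[0,0,-0.045,0,1],[0,0,-0.025,0,1],[-0.039,-0.018,0,0,1],[-0.039,-0.018,0,0,1]]}}

```text
time: 32.35
position: [0.6028, 0.0869, 0.2169]
eef_rot: [0.001, 0.7, 0.714, 0.001]
ft_force: [1.2, -0.5, -0.6]
finger_gap: 0.0853
gripper_force: 0.0
```

{"api": "send_rows", "payload": {"series": [[-0.039,-0.018,0,0,1],[-0.039,-0.018,0,0,1],[-0.039,-0.018,0,0,1],[-0.039,-0.018,0,0,1],[-0.039,-0.018,0,0,1]]}}

```text
time: 32.85
position: [0.5156, -0.1107, 0.2164]
eef_rot: [0.0, 0.701, 0.713, 0.0]
ft_force: [0.2, -0.3, 0.6]
finger_gap: 0.0854
gripper_force: 0.0
```

Run:
```python
from h import *
f=look()
H=hsv(f);m=(H[...,1]<35)&(H[...,2]>185);m[:120]=0;m[195:]=0;m[:,:155]=0;m[:,260:]=0
for o in comps(m,100): print(np.round(o,1),[np.round(q,4) for q in pose(f,o,.057)])
go(.4017,-.3307,.08,-3.6)
```

```text
px [286. 179.] WL [0.125 0.045] yaw 64.9 z22 [ 0.5623 -0.1255] z40 [ 0.5602 -0.1248] z75 [ 0.5562 -0.1234]
px [201. 178.] WL [0.088 0.046] yaw 90.1 z22 [0.5663 0.1144] z40 [0.5641 0.1112] z75 [0.56   0.1051]
px [234. 178.] WL [0.077 0.046] yaw 90.1 z22 [0.5664 0.0205] z40 [0.5643 0.0189] z75 [0.5602 0.0157]
px [360. 237.] WL [0.084 0.06 ] yaw 176.5 z22 [ 0.4017 -0.3307] z40 [ 0.4023 -0.3266] z75 [ 0.4033 -0.3188]
[200.5 127.5  16.   30.   90.  158. ] [array([0.7018, 0.112 , 0.057 ]), np.float64(89.873), np.float64(0.0838), np.float64(0.0452)]
[181. 150.  21.  29.  90. 605.] [array([0.6386, 0.1652, 0.057 ]), np.float64(89.9808), np.float64(0.0809), np.float64(0.0588)]
[169.5 178.5  16.   30.   90.  470. ] [array([0.5592, 0.1955, 0.057 ]), np.float64(90.1159), np.float64(0.0833), np.float64(0.0444)]
[201.  177.5  16.   31.   90.  483. ] [array([0.5621, 0.1082, 0.057 ]), np.float64(90.1112), np.float64(0.0857), np.float64(0.0443)]
[233.5 178.   17.   28.   90.  427. ] [array([0.5609, 0.0187, 0.057 ]), np.float64(90.1136), np.float64(0.077), np.float64(0.0469)]
t32.9 p [ 0.514  -0.1155  0.2164] psi 90.8 gap 0.0854 gd 0.0539 F [ 0.3 -5.5  0.6] q [-0.44  0.4   1.61 -0.    1.13 -0.46]
yaw 1.647 dx -0.0985 dy 0.2219 dz 0.1364 norm 0.278
```

{"api": "send_rows", "payload": {"series": [[-0.0356,-0.0192,0,0,1],[-0.0356,-0.0192,0,0,1],[-0.0356,-0.0192,0,0,1],[-0.0356,-0.0192,0,0,1],[-0.0356,-0.0192,0,0,1]]}}

```text
time: 33.4
position: [0.4226, -0.2902, 0.2165]
eef_rot: [0.0, 0.701, 0.713, 0.0]
ft_force: [-0.0, 0.1, 0.3]
finger_gap: 0.0857
gripper_force: 0.0
```

{"api": "send_rows", "payload": {"series": [[-0.035,-0.0192,0,0,1],[0,0,0,0.1373,1],[0,0,0,0.1373,1],[0,0,0,0.1373,1],[0,0,0,0.1373,1]]}}

```text
time: 33.9
position: [0.4048, -0.3243, 0.2164]
eef_rot: [0.0, 0.87, 0.494, 0.0]
ft_force: [0.2, 0.2, -0.9]
finger_gap: 0.0851
gripper_force: 0.0
```

{"api": "send_rows", "payload": {"series": [[0,0,0,0.1373,1],[0,0,0,0.1373,1],[0,0,0,0.1373,1],[0,0,0,0.1373,1],[0,0,0,0.1373,1]]}}

```text
time: 34.4
position: [0.4049, -0.3242, 0.2164]
eef_rot: [0.0, 0.985, 0.172, 0.0]
ft_force: [0.6, -0.3, -0.3]
finger_gap: 0.0855
gripper_force: 0.0
```

{"api": "send_rows", "payload": {"series": [[0,0,0,0.1373,1],[0,0,0,0.1373,1],[0,0,0,0.1373,1],[0,0,0,0,1],[0,0,0,0,1]]}}

```text
time: 34.9
position: [0.4049, -0.3242, 0.2164]
eef_rot: [0.0, 1.0, -0.028, 0.0]
ft_force: [-1.0, 1.6, -0.1]
finger_gap: 0.0856
gripper_force: 0.0
```

Run:
```python
from h import *
go(.4017,-.3307,.08,-3.6);f=grab('wrist');H=hsv(f)
print(proj(f,(.4017,-.3307,.022)))
m=(H[...,1]<70)&(H[...,2]>110);m[260:]=0
for o in comps(m,1000): print(np.round(o,1),np.round(onz(f,o[0],o[1],.022),4))
```

```text
t34.9 p [ 0.4049 -0.3242  0.2164] psi -3.2 gap 0.0856 gd 0.0539 F [-1.   1.6 -0.1] q [-0.9   0.39  1.64 -0.    1.12  0.73]
yaw 0.006 dx -0.0028 dy 0.0067 dz 0.1364 norm 0.137
(np.float64(264.3723893583827), np.float64(188.29230914949844))
[ 267.  186.   83.   61.   90. 4888.] [ 0.4039 -0.3334  0.022 ]
```

{"api": "send_rows", "payload": {"series": [[-0.0025,0.0075,0.03,0.005,1],[0,0,0.035,0,1],[0,0,0.035,0,1],[0,0,0.03,0,1],[0,0,0.0065,0,1]]}}

```text
time: 35.45
position: [0.401, -0.3305, 0.0772]
eef_rot: [-0.002, 0.999, -0.032, -0.002]
ft_force: [0.1, 1.1, 0.8]
finger_gap: 0.0856
gripper_force: 0.0
```

{"api": "send_rows", "payload": {"series": [[0,0,0,0,1],[0,0,0,0,0],[0,0,0,0,0],[0,0,0,0,0],[0,0,0,0,0]]}}

```text
time: 35.95
position: [0.4024, -0.3321, 0.0817]
eef_rot: [0.001, 0.999, -0.032, 0.001]
ft_force: [-1.4, 2.7, 8.8]
finger_gap: 0.0543
gripper_force: 63.6
```

{"api": "send_rows", "payload": {"series": [[0,0,-0.03,0,0],[0,0,-0.045,0,0],[0,0,-0.045,-0.1379,0],[0,0,0,-0.1379,0],[0,0,0,-0.1379,0]]}}

```text
time: 36.45
position: [0.4021, -0.3316, 0.2019]
eef_rot: [0.002, 0.984, 0.176, 0.001]
ft_force: [0.2, -0.2, -3.5]
finger_gap: 0.0541
gripper_force: 66.2
```

{"api": "send_rows", "payload": {"series": [[0,0,0,-0.1379,0],[0,0,0,-0.1379,0],[0,0,0,-0.1379,0],[0,0,0,-0.1379,0],[0,0,0,-0.1379,0]]}}

```text
time: 36.95
position: [0.4018, -0.3314, 0.2004]
eef_rot: [0.0, 0.867, 0.499, 0.0]
ft_force: [0.1, 0.0, -2.7]
finger_gap: 0.0543
gripper_force: 66.2
```

{"api": "send_rows", "payload": {"series": [[0,0,0,-0.1379,0],[0,0,0,-0.1379,0],[0,0,0,-0.1379,0],[0,0,0,-0.1379,0],[0.0332,0.0223,0,0,0]]}}

```text
time: 37.45
position: [0.4225, -0.3001, 0.2005]
eef_rot: [0.001, 0.7, 0.714, -0.001]
ft_force: [1.4, 0.2, -3.1]
finger_gap: 0.0543
gripper_force: 66.2
```

{"api": "send_rows", "payload": {"series": [[0.0332,0.0223,0,0,0],[0.0332,0.0223,0,0,0],[0.0332,0.0223,0,0,0],[0.0332,0.0223,0,0,0],[0.0332,0.0223,0,0,0]]}}

```text
time: 37.95
position: [0.5325, -0.1282, 0.2006]
eef_rot: [0.0, 0.7, 0.714, 0.0]
ft_force: [-0.5, 0.0, -3.6]
finger_gap: 0.054
gripper_force: 66.2
```

{"api": "send_rows", "payload": {"series": [[0.0332,0.0223,0,0,0],[0.0332,0.0223,0,0,0],[0.0332,0.0223,0,0,0],[0.0332,0.0223,0,0,0],[0.0332,0.0223,0,0,0]]}}

```text
time: 38.45
position: [0.6407, 0.0399, 0.2005]
eef_rot: [0.0, 0.7, 0.714, 0.0]
ft_force: [0.5, -0.3, -2.3]
finger_gap: 0.0541
gripper_force: 66.2
```

{"api": "send_rows", "payload": {"series": [[0,0,0,0,0],[0,0,0,0,0],[0,0,0,0,0],[0,0,0,0,0],[0,0,0,0,0]]}}

```text
time: 38.95
position: [0.64, 0.0374, 0.2002]
eef_rot: [0.0, 0.701, 0.713, 0.0]
ft_force: [0.3, -0.4, -2.1]
finger_gap: 0.0544
gripper_force: 66.2
```

Run:
```python
from h import *
go(.6395,.04,.1175,91.2)
```

```text
t39.0 p [0.64   0.0374 0.2002] psi 91.0 gap 0.0544 gd 0.0539 F [ 0.3 -0.4 -2.1] q [-0.12  0.66  1.25 -0.    1.24 -0.14]
yaw -0.003 dx 0.0026 dy -0.0005 dz 0.0827 norm 0.083
```

{"api": "send_rows", "payload": {"series": [[0.0026,-0.0005,0.03,0,0],[0,0,0.03,0,0],[0,0,0.014,0,0],[0,0,0.006,0,0],[0,0,0.003,0,0]]}}

```text
time: 39.45
position: [0.64, 0.0406, 0.1174]
eef_rot: [0.0, 0.701, 0.714, 0.0]
ft_force: [0.1, -0.2, -3.6]
finger_gap: 0.0541
gripper_force: 66.1
```

{"api": "send_rows", "payload": {"series": [[0,0,0.001,0,0],[0,0,0,0,0],[0,0,0,0,0.75],[0,0,0,0,0.85],[0,0,0,0,0.85]]}}

```text
time: 39.95
position: [0.64, 0.0408, 0.1165]
eef_rot: [0.0, 0.7, 0.714, 0.0]
ft_force: [-0.4, 0.9, 0.5]
finger_gap: 0.0728
gripper_force: 0.0
```

{"api": "send_rows", "payload": {"series": [[0,0,-0.03,0,0.85],[0,0,-0.045,0,0],[0,0,-0.025,0,0],[-0.0328,-0.0087,0,0,0],[-0.0328,-0.0087,0,0,0]]}}

```text
time: 40.45
position: [0.6235, -0.0253, 0.2171]
eef_rot: [0.001, 0.7, 0.714, 0.001]
ft_force: [0.4, 1.0, -1.0]
finger_gap: 0.0144
gripper_force: 0.0
```

{"api": "send_rows", "payload": {"series": [[-0.0328,-0.0087,0,0,0],[-0.0328,-0.0087,0,0,0],[-0.0328,-0.0087,0,0,0],[0,0,0,0,0],[0,0,0,0,0]]}}

```text
time: 40.95
position: [0.5993, -0.1243, 0.2162]
eef_rot: [0.0, 0.701, 0.713, 0.0]
ft_force: [0.7, -0.5, -0.3]
finger_gap: -0.0002
gripper_force: 0.0
```

Run:
```python
from h import *
go(.600,-.125,.12,91.2)
f=grab('top')
H=hsv(f);m=(H[...,1]<35)&(H[...,2]>185);m[:120]=0;m[195:]=0;m[:,:155]=0;m[:,260:]=0
for o in comps(m,100): print(np.round(o,1),[np.round(q,4) for q in pose(f,o,.057)])
b=cv2.resize(grab('side')['frame'][180:360,130:330],None,fx=3,fy=3,interpolation=2)
cv2.imwrite('pics/s7.png',cv2.cvtColor(b,4))
```

```text
t41.0 p [ 0.5993 -0.1243  0.2162] psi 91.0 gap -0.0002 gd 0.0539 F [ 0.7 -0.5 -0.3] q [-0.4   0.58  1.34  0.    1.23 -0.41]
yaw -0.003 dx -0.0007 dy 0.0007 dz 0.0962 norm 0.096
[200.  127.5  16.   31.   90.  155. ] [array([0.7018, 0.1134, 0.057 ]), np.float64(89.873), np.float64(0.0866), np.float64(0.0452)]
[225.5 149.5  22.   30.   90.  617. ] [array([0.64  , 0.0416, 0.057 ]), np.float64(89.9784), np.float64(0.083), np.float64(0.0614)]
[181. 150.  21.  29.  90. 605.] [array([0.6386, 0.1652, 0.057 ]), np.float64(89.9808), np.float64(0.0809), np.float64(0.0588)]
[169.5 178.5  16.   30.   90.  468. ] [array([0.5592, 0.1955, 0.057 ]), np.float64(90.1159), np.float64(0.0833), np.float64(0.0444)]
[201.  177.5  16.   31.   90.  482. ] [array([0.5621, 0.1082, 0.057 ]), np.float64(90.1112), np.float64(0.0857), np.float64(0.0443)]
[229.5 177.5  16.   20.   90.  263. ] [array([0.5623, 0.0297, 0.057 ]), np.float64(90.1112), np.float64(0.055), np.float64(0.0442)]
```

View pics/s7.png

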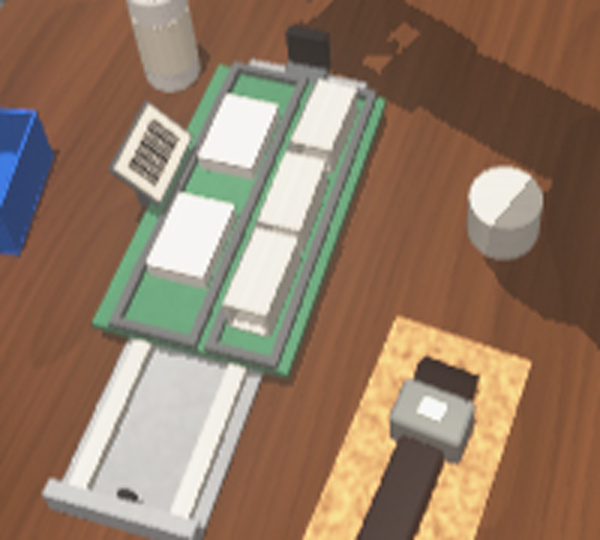

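{"api": "send_rows", "payload": {"series": [[0,0,0.03,0,0],[0,0,0.035,0,0],[0,0,0.031,0,0],[0,0,0,0,0],[0.015,0,0,0,0]]}}

```text
time: 41.55
position: [0.5996, -0.1091, 0.1208]
eef_rot: [0.001, 0.701, 0.713, 0.0]
ft_force: [-0.0, 0.3, 0.5]
finger_gap: -0.0002
gripper_force: 0.0
```

{"api": "send_rows", "payload": {"series": [[0.01,0,0,0,0],[0.015,0,0,0,0],[0.015,0,0,0,0],[0.015,0,0,0,0],[0.015,0,0,0,0]]}}

```text
time: 42.05
position: [0.5982, -0.0377, 0.1211]
eef_rot: [0.001, 0.7, 0.714, 0.001]
ft_force: [1.5, -3.8, 2.7]
finger_gap: -0.0001
gripper_force: 2.1
```

{"api": "send_rows", "payload": {"series": [[0.015,0,0,0,0],[0.015,0,0,0,0],[0.015,0,0,0,0],[0.01,0,0,0,0],[0.005,0,0,0,0]]}}

```text
time: 42.55
position: [0.5962, 0.0224, 0.1195]
eef_rot: [-0.001, 0.7, 0.714, -0.0]
ft_force: [-0.4, -4.6, 1.9]
finger_gap: 0.0002
gripper_force: 2.6
```

Run:
```python
from h import *
st()
```

```text
t42.5 p [0.5962 0.0224 0.1195] psi 91.1 gap 0.0002 gd 0.0539 F [-0.4 -4.6  1.9] q [-0.16  0.66  1.47  0.    1.01 -0.18]
```

Continue to the stop in small steps.

{"api": "send_rows", "payload": {"series": [[0.003,0,0,0,0],[0.002,0,0,0,0],[0.002,0,0,0,0],[0.001,0,0,0,0],[0,0,0,0,0]]}}

```text
time: 43.05
position: [0.5961, 0.0277, 0.1195]
eef_rot: [0.0, 0.701, 0.714, -0.001]
ft_force: [-3.2, -8.4, -0.9]
finger_gap: -0.0001
gripper_force: 4.7
```

{"api": "send_rows", "payload": {"series": [[0.002,0,0,0,0],[0.001,0,0,0,0],[0.001,0,0,0,0],[0,0,0,0,0],[0,0,0,0,0]]}}

```text
time: 43.55
position: [0.5962, 0.0281, 0.1196]
eef_rot: [0.002, 0.701, 0.713, -0.003]
ft_force: [-5.1, -31.6, -0.4]
finger_gap: -0.0001
gripper_force: 15.3
```

Run:
```python
from h import *
st()
```

```text
t43.5 p [0.5962 0.0281 0.1196] psi 91.0 gap -0.0001 gd 0.0539 F [ -5.1 -31.6  -0.4] q [-0.15  0.66  1.47 -0.01  1.01 -0.16]
```

{"api": "send_rows", "payload": {"series": [[-0.01,0,0,0,0],[-0.014,0,0,0,0],[0,0,-0.035,0,0.8],[0,0,-0.04,0,0.8],[0,0,-0.04,0,0.8]]}}

```text
time: 44.05
position: [0.5967, 0.0087, 0.2362]
eef_rot: [-0.0, 0.701, 0.714, 0.0]
ft_force: [0.0, -0.6, -0.4]
finger_gap: 0.0428
gripper_force: 0.0
```

```bash
cat >> h.py <<'E'
def scanner(f):
    H=hsv(f);k=(H[...,2]<70);k[:,:80]=0;k[:,200:]=0;k[:205]=0;k[280:]=0
    for o in comps(k,50): print('scan',np.round(o,1),[np.round(q,4) for q in pose(f,o,.036)])
E
python3 - <<'E'
from h import *
go(.3866,.315,.22,83.8);f=grab('top');troughs(f);scanner(f)
H=hsv(f);m=(H[...,1]<35)&(H[...,2]>185);m[:120]=0;m[195:]=0;m[:,:115]=0;m[:,250:]=0
for o in comps(m,100): print(np.round(o,1),[np.round(q,4) for q in pose(f,o,.057)])
cu=(H[...,1]<60)&(H[...,2]>170)
for (a,b,c,e,z) in((110,145,140,190,.085),(118,160,310,360,.065)):
    m=np.zeros_like(cu);m[a:b,c:e]=cu[a:b,c:e]
    m=cv2.morphologyEx(m.astype(np.uint8),cv2.MORPH_CLOSE,np.ones((9,9)))
    for o in comps(m,60): print('card',np.round(o,1),[np.round(q,4) for q in pose(f,o,z)])
E
```

```text
t44.0 p [0.5967 0.0087 0.2362] psi 91.1 gap 0.0428 gd 0.0539 F [ 0.  -0.6 -0.4] q [-0.18  0.53  1.36  0.    1.25 -0.2 ]
yaw 0.127 dx 0.2818 dy -0.2419 dz 0.0162 norm 0.372
scan [115.7 239.5  40.6  12.9   6.6 446. ] [array([0.3904, 0.3481, 0.036 ]), np.float64(83.9547), np.float64(0.1149), np.float64(0.0357)]
[153.5 128.   17.   32.   90.  207. ] [array([0.7007, 0.2437, 0.057 ]), np.float64(89.8754), np.float64(0.09), np.float64(0.0482)]
[217.7 132.1  45.1  13.9  11.3 520. ] [array([0.6887, 0.064 , 0.057 ]), np.float64(78.4939), np.float64(0.1259), np.float64(0.0391)]
[135. 151.  21.  29.  90. 603.] [array([0.6359, 0.2939, 0.057 ]), np.float64(89.9855), np.float64(0.0815), np.float64(0.0591)]
[172. 151.  21.  15.  90. 264.] [array([0.6359, 0.1903, 0.057 ]), np.float64(1.3006), np.float64(0.0589), np.float64(0.0419)]
[158.7 178.4  18.   41.5  83.7 577. ] [array([0.5595, 0.2256, 0.057 ]), np.float64(96.4552), np.float64(0.1152), np.float64(0.0501)]
[126.  179.5  16.   23.   90.  362. ] [array([0.5562, 0.3166, 0.057 ]), np.float64(90.1206), np.float64(0.0643), np.float64(0.0445)]
[234.9 185.6   9.2  15.3   9.5 109. ] [array([0.5401, 0.0146, 0.057 ]), np.float64(171.129), np.float64(0.042), np.float64(0.0253)]
card [164.5 127.   35.   50.   90.  750. ] [array([0.6965, 0.2052, 0.085 ]), np.float64(89.8706), np.float64(0.1368), np.float64(0.0966)]
card [333.9 138.9  30.9  19.4  21.8 541. ] [array([ 0.6676, -0.2549,  0.065 ]), np.float64(67.6697), np.float64(0.0836), np.float64(0.0535)]
```

{"api": "send_rows", "payload": {"series": [[0.031,-0.0204,0,0,0.8],[0.031,-0.0204,0,0,0.8],[0.031,-0.0204,0,0,0.8],[0.031,-0.0204,0,0,0.8],[0.031,-0.0204,0,0,0.8]]}}

```text
time: 44.6
position: [0.491, 0.163, 0.2349]
eef_rot: [-0.0, 0.701, 0.714, 0.0]
ft_force: [0.5, 1.0, -0.1]
finger_gap: 0.0685
gripper_force: 0.0
```

{"api": "send_rows", "payload": {"series": [[0.031,-0.0204,0,0,0.8],[0.031,-0.0204,0,0,0.8],[0.031,-0.0204,0,0,0.8],[0.031,-0.0204,0,0,0.8],[0.031,-0.0204,0,0,0.8]]}}

```text
time: 45.1
position: [0.3861, 0.3161, 0.2349]
eef_rot: [-0.0, 0.7, 0.714, 0.0]
ft_force: [-0.2, 0.2, -0.2]
finger_gap: 0.0687
gripper_force: 0.0
```

{"api": "send_rows", "payload": {"series": [[0,0,0.016,0.127,0.8],[0,0,0,0,0.8],[0,0,0,0,0.8],[0,0,0,0,0.8],[0,0,0,0,0.8]]}}

```text
time: 45.6
position: [0.3875, 0.3147, 0.2194]
eef_rot: [0.0, 0.744, 0.668, 0.0]
ft_force: [-0.2, -0.3, 0.1]
finger_gap: 0.0681
gripper_force: 0.0
```

Run:
```python
from h import *
go(.3864,.315,.082,83.8);f=grab('wrist','w8.png');H=hsv(f)
a=np.radians(-96.2);d=np.array([np.cos(a),np.sin(a)])
for s,z in((0,.036),(.027,.052),(.069,.052),(-.097,.036)): print(s,np.round(proj(f,[*(np.array([.3864,.315])+s*d),z]),0))
T=grab('top');H=hsv(T)
cu=(H[...,1]<60)&(H[...,2]>170);cu[:108]=0;cu[138:]=0;cu[:,:136]=0;cu[:,172:]=0
m=cv2.morphologyEx(cu.astype(np.uint8),cv2.MORPH_CLOSE,np.ones((7,7)))
for o in comps(m,60): print('card',np.round(o,1),[np.round(q,4) for q in pose(T,o,.085)])
troughs(T)
```

```text
t45.6 p [0.3875 0.3147 0.2194] psi 83.8 gap 0.0681 gd 0.0539 F [-0.2 -0.3  0.1] q [0.45 0.34 1.69 0.   1.11 0.55]
yaw 0.000 dx 0.0002 dy -0.0011 dz 0.1374 norm 0.137
0 [257. 188.]
0.027 [257. 221.]
0.069 [257. 262.]
-0.097 [257.  77.]
card [153.  127.5  19.3  32.4  87.5 353. ] [array([0.6952, 0.2366, 0.085 ]), np.float64(92.3829), np.float64(0.0888), np.float64(0.0533)]
```

View pics/w8.png

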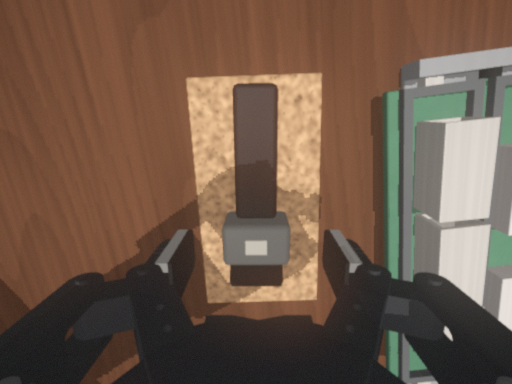

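{"api": "send_rows", "payload": {"series": [[0,-0.001,0.03,0,0.8],[0,0,0.035,0,0.8],[0,0,0.035,0,0.8],[0,0,0.03,0,0.8],[0,0,0.007,0,0.8]]}}

```text
time: 46.2
position: [0.385, 0.3145, 0.0795]
eef_rot: [-0.001, 0.744, 0.668, -0.002]
ft_force: [0.2, -0.2, -0.0]
finger_gap: 0.0685
gripper_force: 0.0
```

{"api": "send_rows", "payload": {"series": [[0,0,0,0,0.8],[0,0,0,0,0],[0,0,0,0,0],[0,0,0,0,0],[0,0,0,0,0]]}}

```text
time: 46.7
position: [0.3867, 0.3156, 0.0836]
eef_rot: [0.0, 0.744, 0.668, 0.001]
ft_force: [-0.4, -0.4, 5.7]
finger_gap: 0.0388
gripper_force: 61.5
```

{"api": "send_rows", "payload": {"series": [[0,0,0,0,0],[0,0,-0.02,0,0],[0,0,-0.03,0,0],[0,0,-0.04,0,0],[0,0,-0.04,0,0]]}}

```text
time: 47.2
position: [0.3856, 0.315, 0.214]
eef_rot: [0.0, 0.744, 0.668, 0.0]
ft_force: [1.2, 0.7, -2.8]
finger_gap: 0.0385
gripper_force: 61.5
```

{"api": "send_rows", "payload": {"series": [[0,0,-0.02,0,0],[0,0,0,0,0],[0,0,0,0,0],[0,0,0,0,0],[0,0,0,0,0]]}}

```text
time: 47.7
position: [0.3856, 0.315, 0.2306]
eef_rot: [-0.0, 0.744, 0.668, -0.001]
ft_force: [-0.2, -0.5, -2.1]
finger_gap: 0.0393
gripper_force: 61.6
```

Run:
```python
from h import *
st();f=grab('top');troughs(f)
H=hsv(f);m=(H[...,1]<40)&(H[...,2]>185);m[:120]=0;m[195:]=0;m[:,:100]=0;m[:,260:]=0
for o in comps(m,100): print(np.round(o,1),np.round(pose(f,o,.057)[0],4))
```

```text
t47.7 p [0.3856 0.315  0.2306] psi 83.8 gap 0.0393 gd 0.0539 F [-0.2 -0.5 -2.1] q [0.45 0.33 1.68 0.   1.14 0.56]
[153.5 128.   17.   32.   90.  268. ] [0.7007 0.2437 0.057 ]
[135. 151.  21.  29.  90. 603.] [0.6359 0.2939 0.057 ]
[180.  150.5  22.   31.   90.  624. ] [0.6372 0.168  0.057 ]
[ 237.  163.   45.   45.   -0. 1630.] [0.6024 0.0095 0.057 ]
[ 152.5  178.5   17.1   92.5   88.  1451. ] [0.5591 0.2428 0.057 ]
```

{"api": "send_rows", "payload": {"series": [[0,0,0,-0.1417,0],[0,0,0,-0.1417,0],[0,0,0,-0.1417,0],[0,0,0,-0.1417,0],[0,0,0,-0.1417,0]]}}

```text
time: 48.25
position: [0.3859, 0.3152, 0.2312]
eef_rot: [-0.0, 0.464, 0.886, -0.0]
ft_force: [0.2, -0.4, -3.3]
finger_gap: 0.0391
gripper_force: 61.4
```

{"api": "send_rows", "payload": {"series": [[0,0,0,-0.1417,0],[0,0,0,-0.1417,0],[0,0,0,-0.1417,0],[0,0,0,-0.1417,0],[0,0,0,-0.1417,0]]}}

```text
time: 48.75
position: [0.3858, 0.3151, 0.2312]
eef_rot: [-0.001, 0.128, 0.992, -0.0]
ft_force: [-0.2, 0.4, -2.9]
finger_gap: 0.0388
gripper_force: 61.4
```

{"api": "send_rows", "payload": {"series": [[0,0,0,-0.1417,0],[0,0,0,-0.1417,0],[-0.0256,-0.0141,0.0039,0,0],[-0.0256,-0.0141,0.0039,0,0],[-0.0256,-0.0141,0.0039,0,0]]}}

```text
time: 49.25
position: [0.4644, 0.274, 0.2194]
eef_rot: [-0.001, -0.011, 1.0, -0.0]
ft_force: [0.8, 0.9, -3.1]
finger_gap: 0.0392
gripper_force: 61.5
```

{"api": "send_rows", "payload": {"series": [[-0.0256,-0.0141,0.0039,0,0],[-0.0256,-0.0141,0.0039,0,0],[-0.0256,-0.0141,0.0039,0,0],[0,0,0,0,0],[0,0,0,0,0]]}}

```text
time: 49.75
position: [0.5412, 0.2336, 0.2075]
eef_rot: [-0.001, -0.01, 1.0, -0.0]
ft_force: [-0.7, 0.6, -2.5]
finger_gap: 0.0387
gripper_force: 61.5
```

Run:
```python
from h import *
go(.5408,.2334,.2072,181.2);grab('side','s9.png');T=grab('top','t9.png')
a=cv2.resize(cv2.imread('pics/s9.png')[200:380,120:320],None,fx=2,fy=2);b=cv2.resize(cv2.imread('pics/t9.png')[100:280,90:290],None,fx=2,fy=2)
cv2.imwrite('pics/m9.png',np.hstack([a,b]))
```

```text
t49.8 p [0.5412 0.2336 0.2075] psi -178.8 gap 0.0387 gd 0.0539 F [-0.7  0.6 -2.5] q [ 0.21  0.54  1.42  0.    1.18 -1.38]
yaw -0.000 dx 0.0004 dy -0.0002 dz 0.0003 norm 0.001
```

View pics/m9.png

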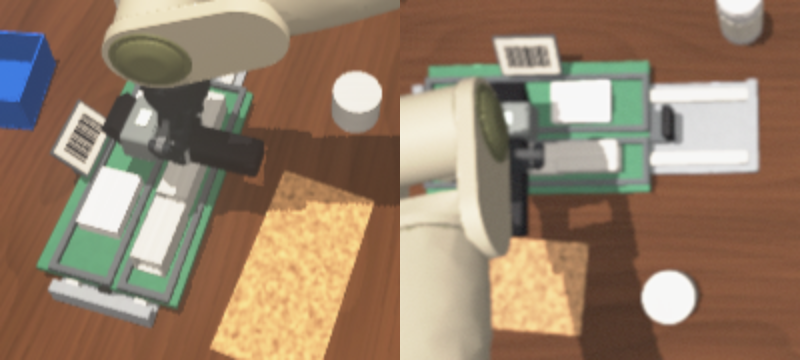

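{"api": "send_rows", "payload": {"series": [[0,0,0,0,0],[0,0,0,0,0],[0,0,0,0,0],[0,0,0,0,0],[0,0,0,0,0]]}}

```text
time: 50.35
position: [0.5413, 0.234, 0.2085]
eef_rot: [-0.0, -0.011, 1.0, 0.0]
ft_force: [0.8, 0.3, -3.3]
finger_gap: 0.0388
gripper_force: 61.5
```

{"api": "send_rows", "payload": {"series": [[0,0,0,0,0],[0,0,0,0,0],[0,0,0,0,0],[0,0,0,0,0],[0,0,0,0,0]]}}

```text
time: 50.85
position: [0.5414, 0.2339, 0.2085]
eef_rot: [-0.0, -0.011, 1.0, 0.0]
ft_force: [0.7, -0.2, -3.0]
finger_gap: 0.0387
gripper_force: 61.5
```

{"api": "send_rows", "payload": {"series": [[0,0,0,0,0],[0,0,0,0,0],[0,0,0,0,0],[0,0,0,0,0],[0,0,0,0,0]]}}

```text
time: 51.35
position: [0.5414, 0.2339, 0.2085]
eef_rot: [-0.0, -0.011, 1.0, -0.0]
ft_force: [1.3, 0.5, -2.2]
finger_gap: 0.039
gripper_force: 61.5
```

{"api": "send_rows", "payload": {"series": [[0,0,0,0,0],[0,0,0,0,0],[0,0,0,0,0],[0,0,0,0,0],[0,0,0,0,0]]}}

```text
time: 51.85
position: [0.5414, 0.2339, 0.2085]
eef_rot: [0.0, -0.011, 1.0, 0.0]
ft_force: [-0.2, -0.2, -2.0]
finger_gap: 0.0393
gripper_force: 61.5
```

{"api": "send_rows", "payload": {"series": [[0,0,0,0,0],[0,0,0,0,0],[0,0,0,0,0],[0.0021,-0.0358,0,0,0],[0.0021,-0.0358,0,0,0]]}}

```text
time: 52.35
position: [0.5385, 0.1619, 0.2084]
eef_rot: [0.0, -0.012, 1.0, -0.0]
ft_force: [0.9, -0.6, -2.8]
finger_gap: 0.039
gripper_force: 61.6
```

{"api": "send_rows", "payload": {"series": [[0.0021,-0.0358,0,0,0],[0.0021,-0.0358,0,0,0],[0.0021,-0.0358,0,0,0],[0.0021,-0.0358,0,0,0],[0.0021,-0.0358,0,0,0]]}}

```text
time: 52.85
position: [0.5319, -0.0184, 0.2087]
eef_rot: [0.0, -0.011, 1.0, -0.0]
ft_force: [1.2, -0.6, -2.2]
finger_gap: 0.0387
gripper_force: 61.6
```

{"api": "send_rows", "payload": {"series": [[0.0021,-0.0358,0,0,0],[0.0021,-0.0358,0,0,0],[0.0021,-0.0358,0,0,0],[0.0021,-0.0358,0,0,0],[0.0021,-0.0358,0,0,0]]}}

```text
time: 53.35
position: [0.5252, -0.1976, 0.2086]
eef_rot: [0.0, -0.011, 1.0, -0.0]
ft_force: [0.0, -0.4, -3.1]
finger_gap: 0.0389
gripper_force: 61.6
```

{"api": "send_rows", "payload": {"series": [[0,0,0,0.1367,0],[0,0,0,0.1367,0],[0,0,0,0.1367,0],[0,0,0.02,0,0],[0,0,0,0,0]]}}

```text
time: 53.85
position: [0.5246, -0.1957, 0.1866]
eef_rot: [-0.002, 0.193, 0.981, 0.001]
ft_force: [-0.5, -0.4, -2.7]
finger_gap: 0.0388
gripper_force: 61.6
```

Run:
```python
from h import *
go(.525,-.1963,.187,157.7);grab('side','s10.png');T=grab('top','t10.png')
a=cv2.resize(cv2.imread('pics/s10.png')[80:280,170:370],None,fx=2,fy=2);b=cv2.resize(cv2.imread('pics/t10.png')[80:280,230:430],None,fx=2,fy=2)
cv2.imwrite('pics/m10.png',np.hstack([a,b]))
```

```text
t53.9 p [ 0.5246 -0.1957  0.1866] psi 157.7 gap 0.0388 gd 0.0539 F [-0.5 -0.4 -2.7] q [-0.57  0.51  1.54 -0.    1.1  -1.75]
yaw 0.001 dx -0.0006 dy -0.0004 dz -0.0004 norm 0.001
```

View pics/m10.png

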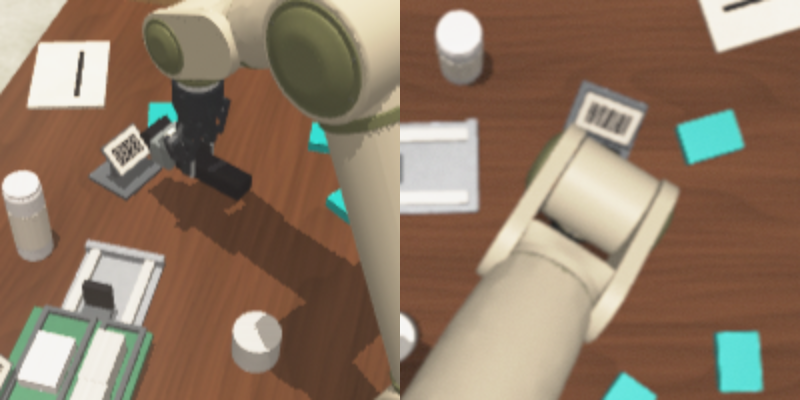

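{"api": "send_rows", "payload": {"series": [[0,0,0,0,0],[0,0,0,0,0],[0,0,0,0,0],[0,0,0,0,0],[0,0,0,0,0]]}}

```text
time: 54.45
position: [0.5254, -0.1961, 0.1886]
eef_rot: [0.0, 0.193, 0.981, -0.0]
ft_force: [0.5, 0.2, -3.6]
finger_gap: 0.0392
gripper_force: 61.6
```

{"api": "send_rows", "payload": {"series": [[0,0,0,0,0],[0,0,0,0,0],[0,0,0,0,0],[0,0,0,0,0],[0,0,0,0,0]]}}

```text
time: 54.95
position: [0.5254, -0.1961, 0.1885]
eef_rot: [0.0, 0.193, 0.981, 0.0]
ft_force: [0.2, -0.1, -3.3]
finger_gap: 0.0391
gripper_force: 61.6
```

{"api": "send_rows", "payload": {"series": [[0,0,0,0,0],[0,0,0,0,0],[0,0,0,0,0],[0,0,0,0,0],[0,0,0,0,0]]}}

```text
time: 55.45
position: [0.5254, -0.1961, 0.1885]
eef_rot: [-0.0, 0.193, 0.981, 0.0]
ft_force: [1.0, -0.0, -2.1]
finger_gap: 0.0389
gripper_force: 61.6
```

{"api": "send_rows", "payload": {"series": [[0,0,0,0,0],[0,0,0,0,0],[0,0,0,0,0],[0,0,0,0,0],[0,0,0,0,0]]}}

```text
time: 55.95
position: [0.5254, -0.1961, 0.1885]
eef_rot: [-0.0, 0.193, 0.981, -0.0]
ft_force: [-0.1, 0.1, -2.8]
finger_gap: 0.0388
gripper_force: 61.6
```

{"api": "send_rows", "payload": {"series": [[0,0,0,0,0],[0,0,0,0,0],[0,0,0,0,0],[0.01,0,-0.02,0,0],[0.013,0,-0.02,0,0]]}}

```text
time: 56.45
position: [0.5038, -0.1873, 0.2286]
eef_rot: [-0.001, 0.193, 0.981, 0.0]
ft_force: [-0.8, 0.5, -2.2]
finger_gap: 0.0387
gripper_force: 61.6
```

{"api": "send_rows", "payload": {"series": [[0.023,0.03,0,0,0],[0.023,0.03,0,0,0],[0.023,0.03,0,0,0],[0.023,0.03,0,0,0],[0.023,0.03,0,0,0]]}}

```text
time: 56.95
position: [0.4539, -0.0037, 0.2287]
eef_rot: [0.0, 0.193, 0.981, 0.0]
ft_force: [1.5, 1.3, -2.9]
finger_gap: 0.0388
gripper_force: 61.8
```

{"api": "send_rows", "payload": {"series": [[0.023,0.03,0,0,0],[0.023,0.03,0,0,0],[0.023,0.03,0,0,0],[0.023,0.03,0,0,0],[0.023,0.03,0,0,0]]}}

```text
time: 57.45
position: [0.4043, 0.1788, 0.2288]
eef_rot: [0.0, 0.193, 0.981, 0.0]
ft_force: [1.3, 0.7, -2.8]
finger_gap: 0.0387
gripper_force: 61.8
```

{"api": "send_rows", "payload": {"series": [[0.023,0.03,0,0,0],[0.023,0.03,0,0,0],[0.023,0.03,0,0,0],[0,0.03,0,0,0],[0,0,0,0.1433,0]]}}

```text
time: 57.95
position: [0.3868, 0.3172, 0.2286]
eef_rot: [0.001, 0.262, 0.965, 0.001]
ft_force: [0.0, -0.3, -3.3]
finger_gap: 0.0388
gripper_force: 62.0
```

{"api": "send_rows", "payload": {"series": [[0,0,0,0.1433,0],[0,0,0,0.1433,0],[0,0,0,0.1433,0],[0,0,0,0.1433,0],[0,0,0,0.1433,0]]}}

```text
time: 58.45
position: [0.3866, 0.3146, 0.2286]
eef_rot: [0.0, 0.587, 0.81, 0.0]
ft_force: [-0.0, -0.6, -3.0]
finger_gap: 0.0395
gripper_force: 62.1
```

{"api": "send_rows", "payload": {"series": [[0,0,0,0.1433,0],[0,0,0,0.1433,0],[0,0,0,0.1433,0],[0,0,0,0,0],[0,0,0,0,0]]}}

```text
time: 58.95
position: [0.3866, 0.3146, 0.2286]
eef_rot: [0.0, 0.743, 0.67, 0.0]
ft_force: [-0.7, 1.2, -1.8]
finger_gap: 0.0391
gripper_force: 62.0
```

Run:
```python
from h import *
go(.3866,.315,.0845,83.8)
```

```text
t59.0 p [0.3866 0.3146 0.2286] psi 84.1 gap 0.0391 gd 0.0539 F [-0.7  1.2 -1.8] q [0.45 0.33 1.68 0.   1.13 0.55]
yaw 0.005 dx 0.0004 dy -0.0000 dz 0.1441 norm 0.144
```

{"api": "send_rows", "payload": {"series": [[0,0,0.035,0.005,0],[0,0,0.035,0,0],[0,0,0.035,0,0],[0,0,0.025,0,0],[0,0,0.01,0,0]]}}

```text
time: 59.45
position: [0.3858, 0.3142, 0.0865]
eef_rot: [-0.0, 0.745, 0.667, -0.002]
ft_force: [0.0, 0.3, -2.7]
finger_gap: 0.039
gripper_force: 61.8
```

{"api": "send_rows", "payload": {"series": [[0,0,0.002,0,0],[0,0,0.001,0,0],[0,0,0.001,0,0],[0,0,0,0,0],[0,0,0,0,0]]}}

```text
time: 59.95
position: [0.3868, 0.3147, 0.0851]
eef_rot: [0.0, 0.746, 0.666, 0.001]
ft_force: [0.5, -0.1, -2.8]
finger_gap: 0.0391
gripper_force: 61.8
```

{"api": "send_rows", "payload": {"series": [[0,0,0,0,0.5],[0,0,0,0,0.75],[0,0,0,0,0.75],[0,0,0,0,0.75],[0,0,0,0,0.75]]}}

```text
time: 60.45
position: [0.3866, 0.3146, 0.0845]
eef_rot: [0.0, 0.746, 0.666, 0.0]
ft_force: [-0.2, 0.6, 0.1]
finger_gap: 0.0641
gripper_force: 0.0
```

{"api": "send_rows", "payload": {"series": [[0,0,-0.02,0,0.75],[0,0,-0.035,0,0.8],[0,0,-0.045,0,0.8],[0,0,-0.045,0,0.8],[0,0,0,0,0.8]]}}

```text
time: 60.95
position: [0.3881, 0.3154, 0.235]
eef_rot: [0.001, 0.746, 0.666, 0.005]
ft_force: [0.3, -0.4, -0.8]
finger_gap: 0.0681
gripper_force: 0.0
```

Run:
```python
from h import *
st();T=grab('top');f=grab('wrist');H=hsv(f)
m=(H[...,2]<75);m[220:]=0
for o in comps(m,800): print(np.round(o,1),np.round(onz(f,o[0],o[1],.036),4))
scanner(T);H=hsv(T);m=(H[...,1]<40)&(H[...,2]>185);m[:120]=0;m[300:]=0;m[:,:100]=0;m[:,260:]=0
for o in comps(m,100): print(np.round(o,1),np.round(pose(T,o,.057)[0],4))
```

```text
t61.0 p [0.3881 0.3154 0.235 ] psi 83.6 gap 0.0681 gd 0.0539 F [ 0.3 -0.4 -0.8] q [0.45 0.32 1.68 0.   1.13 0.56]
[256.9 197.6  38.   34.9   1.9 934. ] [0.3857 0.3022 0.036 ]
scan [109.8 236.   48.5  53.8  73.6 912. ] [array([0.3999, 0.365 , 0.036 ]), np.float64(106.6246), np.float64(0.1506), np.float64(0.1358)]
scan [156.2 244.4  10.3  19.5   8.1 167. ] [array([0.3776, 0.2337, 0.036 ]), np.float64(173.2053), np.float64(0.0537), np.float64(0.029)]
[153.5 128.   17.   32.   90.  269. ] [0.7007 0.2437 0.057 ]
[135. 151.  21.  29.  90. 603.] [0.6359 0.2939 0.057 ]
[179.5 150.5  22.   30.   90.  624. ] [0.6372 0.1694 0.057 ]
[ 237.  163.   45.   45.   90. 1625.] [0.6024 0.0095 0.057 ]
[ 152.5  178.5   17.1   92.5   88.  1452. ] [0.5592 0.2428 0.057 ]
[223.5 248.   27.   26.   90.  552. ] [0.3703 0.0438 0.057 ]
```

```bash
python3 -c "
from cell import manip
print(manip.sign_off())"
```

```text
the job is handed in; nothing more can be done
None
```

I handed the job in at about 61 s. All five offcuts are in their troughs, the carriage is home and the scanner is back on its pad. Both cards were aimed at for over two seconds each, but the robot gives no feedback on whether the scans counted.

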